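Register a test panel in the corner of a sloping copy stand

TASK

Take the taller of the two plywood test panels out of the drying rack, lay it on its broad face in the leaning cradle, between the lips and with one end down by the end stop, and let go of it there. Then take it again across its width and lower it onto the upper part of the sloping plate, clear of both fences, with its long side parallel to the longer fence, still held as it touches; let go and let it slide down by itself, without pushing it home, until it rests flat in the corner against both fences. Leave the short panel in the rack, and the tin, the tape roll and the paint tube where they are.

Things in the scene. Friction and masses are not known exactly. Their poses are not given: they have to be found in the camera images.
- panel: the taller plywood panel, 140 mm long (its z), 60 mm wide (its y), 18 mm thick (its x), 0.1 kg, both faces alike; origin at its centre. It starts standing on end in a rack slot, its z up, centre 82 mm above the bench
- short_panel: the shorter plywood panel, 90 mm long (its z), 60 mm wide (y), 18 mm thick (x), origin at its centre; stands in the other slot and stays there
- rack: wooden drying rack, fixed: base 150 x 110 x 12 mm, origin at the centre of its underside on the bench, z up. Two upright slots at x = -40 and +40 mm of its frame, each 21 mm along x by 63 mm along y, floor 12 mm and rim 47 mm above the bench. Either panel may stand in either slot
- cradle: plane of the dark wooden cradle, fixed. Origin: mid-width where the end stop (8 mm high, across the low end) meets the plane, 36 mm above the bench; x runs up the plane (rising 0.42 rad), z = plane normal. Two felt-topped bars at x = 36 and 92 mm, 10 mm thick, with lips 5 mm high, inner faces at y = -35, 35 mm; 14 mm free below the plane between them. Seated panel's centre: x 70, y 0, z 9 mm
- slope: sloping plate of the copy stand, fixed, with two dark fences 10 mm high. Origin: on the surface where the fences' inner faces meet, the lowest point, 24 mm above the bench. z = plate normal; x runs up the plate along the short fence (which is at y = 0), surface 0 to 152 mm; y runs along the long fence (at x = 0) to the corner, surface -222 to 0 mm. Seated panel's centre: x 30, y -70, z 9 mm
- pill_tin: small round tin, 47 mm across, 21 mm high, origin under its centre; a bystander
- tape_roll: roll of tape lying flat, 105 mm across, 18 mm high, origin under its centre; a bystander
- paint_tube: white paint tube, 28 x 108 x 24 mm, lying, origin under its centre; a bystander
- stand: the copy stand's base plate (165 x 235 x 8 mm), fixed, z up, origin at bench height below the corner of the fences. Four steel posts carry the aluminium plate; along x it rises at 0.42 rad, along y it falls at 0.35 rad (32 degrees in all, into the corner). Plate and fences are slippery (friction about 0.2): a panel set down square slides home by itself; a skewed one may jam
- cradle_base: the cradle's base board, 135 x 84 mm, on the bench, fixed, z up, its origin at bench height straight below the cradle's origin, its x pointing horizontally the way the cradle rises. The seated tall panel's upper end overhangs the upper bar by 43 mm. The felt may hold the panel or let it slip down to the stop
Mind the look-alikes: they are no part of the job. Leave any red look-alike of the panel alone.

How it is judged:
By the outcome, as a careful person would: the job done as asked, in the order asked, and still so for the second after the job is handed in, with the robot touching nothing.
It also fails if it takes over 67 s, if anything falls off the work surface, if the arm or the gripper's body presses on something with over 40 N, if the wrist force passes 120 N, or if a joint passes its speed limit or range.

ROBOT

A 7-joint arm with a two-finger parallel gripper is mounted at the origin on a cart in front of the work surface, level with it; the furniture and walls round the work are solid. World frame = base frame: x ahead of the robot, y to its left, z up, the work surface at z = 0. Lengths are in m, angles in rad, forces in N, time in s.
With the tool pointing down it reaches from about 0.4 to 0.85 m from the base axis. Payload 4.5 kg.
Tool frame: the origin (TCP) lies on the centre line of the jaws, within the pads' length; the fingertips stand 11 mm ahead of it and the grasp point (between the pads) lies 8 mm behind it; z points along the fingers, y is the line along which they close (so a half turn about z gives the same grasp; the last joint's range is limited). The gripper opens to 88 mm and grips with 3 to 60 N. Pads are 18 mm wide; open, the fingers measure 123 mm over their backs; the gripper's body (75 mm by 187 mm) begins 45 mm behind the grasp point.
Start: joints at [-1.137, 0.689, -0.195, 1.565, 0.157, 0.902, -0.215], TCP at [0.243, 0.576, 0.25] pointing down, gripper open.
Joint ranges: [-3.01, 3.01], [-0.46, 2.08], [-1.47, 1.51], [0.13, 2.56], [-1, 4.14], [0.04, 2.09], [-2.66, 2.66]. Speed limits (rad/s): [2.57, 2.57, 3.14, 3.14, 3.14, 3.14, 3.14].

INTERFACE

Orientations are given as a unit quaternion [x, y, z, w].
In Python, from plant import * gives the robot as it stands. The module is installed in compiled form; this text tells all that it offers.
- The arm moves only by the tool send_rows, never from a script. Its argument "motion" is a list of rows, each an object of numbers: "x", "y", "z": the shift along the tool's x, y, z in cm; "rx", "ry", "rz": the turn, a rotation vector about the tool's x, y, z in rad; "jaw": the finger opening in cm, from 0 to 8.81. In form: [{"x": .., "y": .., "z": .., "rx": .., "ry": .., "rz": .., "jaw": ..}, ...]. A call has exactly 5 rows; each row shifts and turns the commanded pose from where the row before left it, along the tool's axes as they then stand; what a row does not reach is not made up. A row lasts 1/10 s, in which the tool goes at most 50 mm and 8.59 degrees, less where a joint would pass 70% of its speed; a pose out of reach is approached as far as the arm can. A call is refused whole if a number of a shift passes 5 or a number of a turn 0.15, either way. A call with a gripper value outside its range is refused whole. The fingers move at their own pace and stop on an object; "grip_force" is the grip in N (left out, the last holds). Time passes only in rows, so rows that do not move let the fingers close, or fill a call up. It gives the time, the measured TCP pose, the force, the opening and the grip force at its end, in the units of the state.
- get_state(): the state, without advancing time (a new reading comes with each control period).
- snapshot(name): name is "scene" or "side" or "wrist"; returns a dict with "img" (400x640x3 uint8, red, green, blue), "vertical_fov" (degrees; the focal length in pixels is half the picture's height over the tangent of half this angle, whatever the lens; pixels are square), "cx", "cy" (the principal point, pixels), "extrinsics" (4x4, takes a point from camera to world coordinates). Camera axes: x right, y up, looking along -z (the intrinsics and any distortion apply to the point x, -y, -z); pixel columns grow to the right and rows downward; lengths in m; the calibration is good to about 2 mm. The wrist camera is an equidistant fisheye: a pixel r from the principal point sees the ray r / f radians off the axis. A picture is of the moment at which its call begins. There is no depth.
- finish_job(): hands the job in; it is judged then, once.
The state is a dict: "clock": time; "q": joint angles; "qd": joint speeds; "joint_torque": joint torques, N m; "tool_pos": TCP position; "eef_rot": TCP orientation; "contact_force": force on the tool from outside, world axes, zero at the start; "moment": the same for the moment, N m; "opening": opening from 0.0 (shut) to 1.0 (fully open); "finger_force": force on a finger pad.
Only numpy, scipy, OpenCV 4.12 (cv2) and the standard library are available. Lean on these libraries where they do the work, as an engineer would, in place of code of your own. Each camera call takes 0.05 s, during which the arm holds its last target. There are 200 camera calls.

## Working session

There is one attempt and no reset: what is moved stays moved. The work goes in short steps, Python scripts to look and compute and a tool call to move; the robot and the scene stay as the last step left them, time stands still between calls to the robot, and variables do not carry over. Pictures are saved under pics/ and viewed, at most 10 in all, crops included, and the job is handed in when it is done.

Besides the shell and the picture viewer there is one more tool, called after "Call:" as name(argument=value, ...), one argument or row to a line, values as JSON. send_rows: Moves the arm, as the interface text tells. Its arguments: {"type":"object","properties":{"motion":{"type":"array"},"grip_force":{"type":"number"}},"required":["motion"]}

```bash
mkdir -p pics; ls
python3 - <<'E'
from plant import *
import cv2,numpy as np,pickle
s=get_state();print({k:np.round(v,3).tolist() for k,v in s.items()})
d={}
for n in("scene","side","wrist"):
    d[n]=snapshot(n);print(n,d[n]["vertical_fov"],d[n]["cx"],d[n]["cy"],np.round(d[n]["extrinsics"],3).tolist())
    cv2.imwrite(f"pics/{n}0.png",d[n]["img"][...,::-1])
pickle.dump(d,open("d0.pkl","wb"))
E
```

```text
pics
{'clock': 0.0, 'q': [-1.137, 0.69, -0.194, 1.566, 0.157, 0.902, -0.215], 'qd': [0.0, -0.001, 0.001, 0.0, 0.0, 0.0, 0.001], 'joint_torque': [0.001, -52.756, -1.267, -15.344, -0.053, 0.006, 0.0], 'tool_pos': [0.243, 0.575, 0.249], 'eef_rot': [0.199, 0.98, -0.001, -0.0], 'contact_force': [0.48, 0.528, -0.454], 'moment': [-0.05, -0.026, -0.003], 'finger_force': 0.0, 'opening': 1.0}
scene 47.66213859537651 323.7942827139276 209.9204356812762 [[0.621, 0.545, -0.563, -0.295], [-0.784, 0.451, -0.427, -0.616], [0.021, 0.706, 0.707, 1.074], [0.0, 0.0, 0.0, 1.0]]
side 47.45153175568203 312.84064136692893 201.80469987274753 [[-1.0, 0.009, -0.007, 0.488], [-0.009, -0.38, 0.925, 1.207], [0.006, 0.925, 0.38, 0.583], [0.0, 0.0, 0.0, 1.0]]
wrist 65.70646984690485 320.60754455455555 200.08516337247676 [[0.39, -0.877, -0.28, 0.171], [0.921, 0.372, 0.118, 0.605], [0.0, -0.304, 0.953, 0.385], [0.0, 0.0, 0.0, 1.0]]
```

View pics/scene0.png

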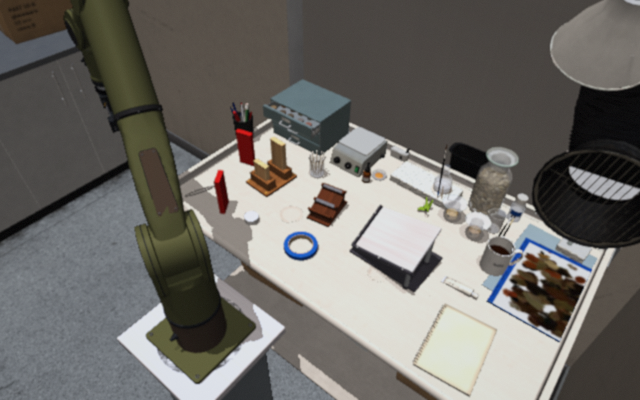

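View pics/side0.png

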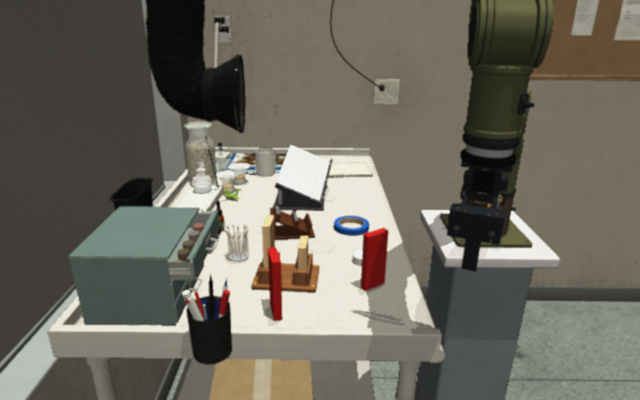

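Scene view: the rack is at about (270,175) with the tall panel in its far-right slot (279,150). The cradle is at (327,203), the slope at (398,240), and red look-alikes at (245,147) and (221,190). The side view shows the rack at (286,275), the cradle at (293,222) and the slope at (303,178).

```bash
cat > h.py <<'E'
import numpy as np,cv2,pickle
from scipy.spatial.transform import Rotation as R
def f(c): return 200/np.tan(np.radians(c["vertical_fov"]/2))
def ray(c,u,v,fish=False):
    x,y=(u-c["cx"])/f(c),(v-c["cy"])/f(c)
    if fish:
        r=np.hypot(x,y); k=np.sin(r)/r if r>1e-9 else 1; d=np.array([x*k,-y*k,-np.cos(r)])
    else: d=np.array([x,-y,-1.])
    E=c["extrinsics"]; d=E[:3,:3]@d; return E[:3,3],d/np.linalg.norm(d)
def onz(c,u,v,z,fish=False):
    o,d=ray(c,u,v,fish); return o+d*(z-o[2])/d[2]
def onplane(c,u,v,p,n,fish=False):
    o,d=ray(c,u,v,fish); return o+d*(((p-o)@n)/(d@n))
def proj(c,P,fish=False):
    E=c["extrinsics"]; p=(np.atleast_2d(P)-E[:3,3])@E[:3,:3]; x,y,z=p[:,0],-p[:,1],-p[:,2]
    if fish:
        r=np.hypot(x,y); t=np.arctan2(r,z); k=t/np.maximum(r,1e-9)
    else: k=1/z
    return np.c_[x*k*f(c)+c["cx"],y*k*f(c)+c["cy"]]
def tri(obs):
    A=np.zeros((3,3));b=np.zeros(3)
    for c,u,v,*w in obs:
        o,d=ray(c,u,v,*w);M=np.eye(3)-np.outer(d,d);A+=M;b+=M@o
    return np.linalg.solve(A,b)
E
python3 - <<'E'
from h import *
d=pickle.load(open("d0.pkl","rb"))
a=d["scene"]["img"]; s=d["side"]["img"]
A=cv2.resize(a[125:295,235:445],None,fx=3.8,fy=3.5,interpolation=2)[:,:,::-1]
def crop(i,x,y,w,h,k): return cv2.resize(i[y:y+h,x:x+w],(w*k,h*k),interpolation=2)[...,::-1]
top=np.hstack([crop(a,240,130,110,100,4),crop(s,245,205,90,100,4)])
cv2.imwrite("pics/c1.png",top)
cv2.imwrite("pics/c2.png",np.hstack([crop(a,340,200,110,100,4),crop(s,265,140,90,100,4)]))
for n,c in(("scene",(268,180)),("scene",(327,205)),("scene",(398,240)),("side",(286,280)),("side",(293,228)),("side",(303,195))): print(n,onz(d[n],*c,0.02).round(3))
E
```

```text
scene [0.535 0.264 0.02 ]
scene [0.569 0.027 0.02 ]
scene [ 0.587 -0.239  0.02 ]
side [0.555 0.309 0.02 ]
side [0.552 0.034 0.02 ]
side [ 0.532 -0.224  0.02 ]
```

View pics/c1.png

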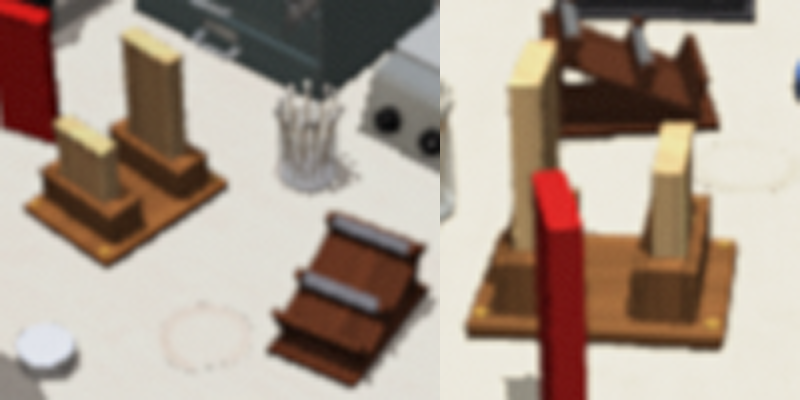

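View pics/c2.png

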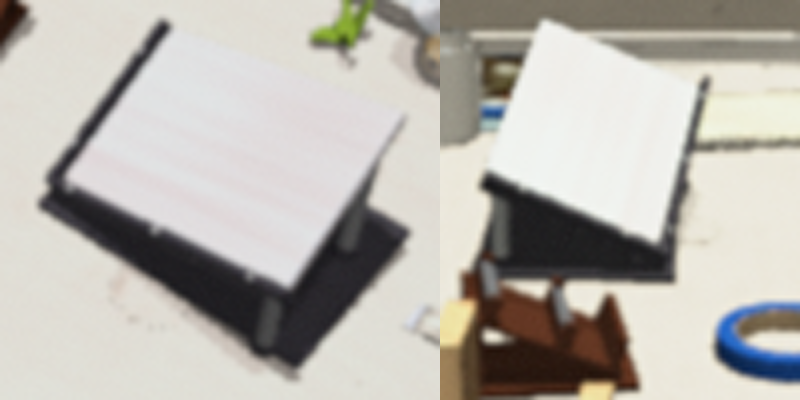

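Run:
```python
from h import *
d=pickle.load(open("d0.pkl","rb"));S,D=d["scene"],d["side"]
def sc(o,u,v): return (o[0]+u/4,o[1]+v/4)
def T(n,so,s,do,t):
    p=sc(so,*s);q=sc(do,*t);P=tri([(S,*p),(D,*q)]);print(n,P.round(3),(proj(S,P)[0]-p).round(1),(proj(D,P)[0]-q).round(1))
a=(340,200);b=(265-110,140)
T("slope corner",a,(55,185),b,(665,245))
T("left end",a,(165,25),b,(485,182))
T("front end",a,(290,285),b,(706,82))
T("top far",a,(405,118),b,(545,20))
a=(240,130);b=(245-110,205)
# tall top corners: scene left(122,35), near-right (183,62); side top face
T("tall topfar/left ",a,(128,30),b,(553,42))
T("tall near right",a,(164,62),b,(513,82))
T("tall near right",a,(183,55),b,(528,42))
T("tall L",a,(122,38),b,(548,82))
T("rackleft",a,(25,205),b,(725,345))
T("rackbottom",a,(108,265),b,(735,242))
T("cradle base near-bottom",a,(350,385),b,(718,128))
```

```text
slope corner [ 0.472 -0.151  0.028] [-0.3  0.3] [-0.3 -0.2]
left end [ 0.616 -0.147  0.084] [-0.6  0.8] [-0.7 -0.6]
front end [ 0.438 -0.358  0.105] [-1.6  1.7] [-1.4 -1. ]
top far [ 0.578 -0.361  0.158] [-0.5  0.6] [-0.4 -0.4]
tall topfar/left  [0.583 0.278 0.168] [-0.1  0.2] [-0.2 -0.2]
tall near right [0.607 0.259 0.133] [ 0.3 -0.4] [0.6 0.5]
tall near right [0.603 0.236 0.15 ] [-0.3  0.4] [-0.6 -0.5]
tall L [0.587 0.291 0.15 ] [-0.4  0.5] [-0.8 -0.6]
rackleft [0.488 0.329 0.006] [-0.8  0.7] [-1.4 -0.8]
rackbottom [0.481 0.219 0.007] [-0.3  0.3] [-0.5 -0.3]
cradle base near-bottom [ 0.505 -0.012 -0.021] [-3.6  3.5] [-4.6 -3.1]
```

```bash
cat >> h.py <<'E'
def rows(p1,R1,n,p0=None,R0=None,jaw=None,grip=None):
    """print n rows (multiple of 5) from the measured pose to p1,R1; linear shift and even turn"""
    import json
    if p0 is None:
        from plant import get_state
        s=get_state(); p0=np.array(s["tool_pos"]); R0=R.from_quat(s["eef_rot"])
    p,Q=np.array(p0,float),R0; out=[]
    rv=(R1*R0.inv()).as_rotvec()
    for i in range(1,n+1):
        t=i/n; Pt=p0+t*(np.array(p1)-p0); Rt=R.from_rotvec(rv*t)*R0
        sh=np.round(Q.inv().apply(Pt-p)*100,1 if i<n else 2); w=np.round((Q.inv()*Rt).as_rotvec(),3)
        out.append({k:float(v) for k,v in zip(("x","y","z","rx","ry","rz"),[*sh,*w]) if v})
        if jaw is not None: out[-1]["jaw"]=jaw
        p=p+Q.apply(sh/100); Q=Q*R.from_rotvec(w)
    for i in range(0,n,5): print(json.dumps(out[i:i+5]))
    return p,Q
def tool(z,y):
    z=np.array(z,float);z/=np.linalg.norm(z);y=np.array(y,float);y-=z*(y@z);y/=np.linalg.norm(y)
    return R.from_matrix(np.c_[np.cross(y,z),y,z])
E
python3 -c "
from h import *
print(rows([.42,.08,.32],tool([0,0,-1],[0,1,0]),15)[0])"
```

```text
[{"x": -2.4, "y": -2.6, "z": -0.5, "rz": -0.027}, {"x": -2.3, "y": -2.6, "z": -0.4, "rz": -0.026}, {"x": -2.2, "y": -2.7, "z": -0.5, "rz": -0.027}, {"x": -2.2, "y": -2.8, "z": -0.5, "rz": -0.027}, {"x": -2.0, "y": -2.8, "z": -0.4, "rz": -0.026}]
[{"x": -2.0, "y": -2.9, "z": -0.5, "rx": -0.001, "rz": -0.027}, {"x": -2.0, "y": -2.9, "z": -0.5, "rz": -0.027}, {"x": -1.8, "y": -3.0, "z": -0.5, "rz": -0.026}, {"x": -1.8, "y": -3.0, "z": -0.4, "rz": -0.027}, {"x": -1.7, "y": -3.1, "z": -0.5, "rz": -0.026}]
[{"x": -1.6, "y": -3.1, "z": -0.5, "rz": -0.027}, {"x": -1.5, "y": -3.2, "z": -0.4, "rz": -0.027}, {"x": -1.5, "y": -3.2, "z": -0.5, "rz": -0.026}, {"x": -1.3, "y": -3.2, "z": -0.5, "rz": -0.027}, {"x": -1.28, "y": -3.27, "z": -0.46, "rz": -0.027}]
[0.41999065 0.08004381 0.32002439]
```

Call:
send_rows(
  motion=[
    {"x": -2.4, "y": -2.6, "z": -0.5, "rz": -0.027},
    {"x": -2.3, "y": -2.6, "z": -0.4, "rz": -0.026},
    {"x": -2.2, "y": -2.7, "z": -0.5, "rz": -0.027},
    {"x": -2.2, "y": -2.8, "z": -0.5, "rz": -0.027},
    {"x": -2.0, "y": -2.8, "z": -0.4, "rz": -0.026},
  ],
)

```text
schema error: expected keys x, y, z, rx, ry, rz, jaw
```

Call:
send_rows(
  motion=[
    {"x": -2.0, "y": -2.9, "z": -0.5, "rz": -0.027},
    {"x": -2.0, "y": -2.9, "z": -0.5, "rz": -0.027},
    {"x": -1.8, "y": -3.0, "z": -0.5, "rz": -0.026},
    {"x": -1.8, "y": -3.0, "z": -0.4, "rz": -0.027},
    {"x": -1.7, "y": -3.1, "z": -0.5, "rz": -0.026},
  ],
)

```text
schema error: expected keys x, y, z, rx, ry, rz, jaw
```

Call:
send_rows(
  motion=[
    {"x": -1.6, "y": -3.1, "z": -0.5, "rz": -0.027},
    {"x": -1.5, "y": -3.2, "z": -0.4, "rz": -0.027},
    {"x": -1.5, "y": -3.2, "z": -0.5, "rz": -0.026},
    {"x": -1.3, "y": -3.2, "z": -0.5, "rz": -0.027},
    {"x": -1.3, "y": -3.3, "z": -0.5, "rz": -0.027},
  ],
)

```text
schema error: expected keys x, y, z, rx, ry, rz, jaw
```

Run:
```python
from plant import *
from h import *
s=get_state();print(s["clock"],np.round(s["tool_pos"],4),np.round(s["eef_rot"],3),np.round(s["q"],2))
d=snapshot("wrist");pickle.dump(d,open("w1.pkl","wb"))
cv2.imwrite("pics/w1.png",cv2.resize(d["img"][...,::-1],(800,500),interpolation=2))
```

```text
0.15 [0.2431 0.5753 0.2491] [ 0.199  0.98  -0.001 -0.   ] [-1.14  0.69 -0.19  1.57  0.16  0.9  -0.22]
```

View pics/w1.png

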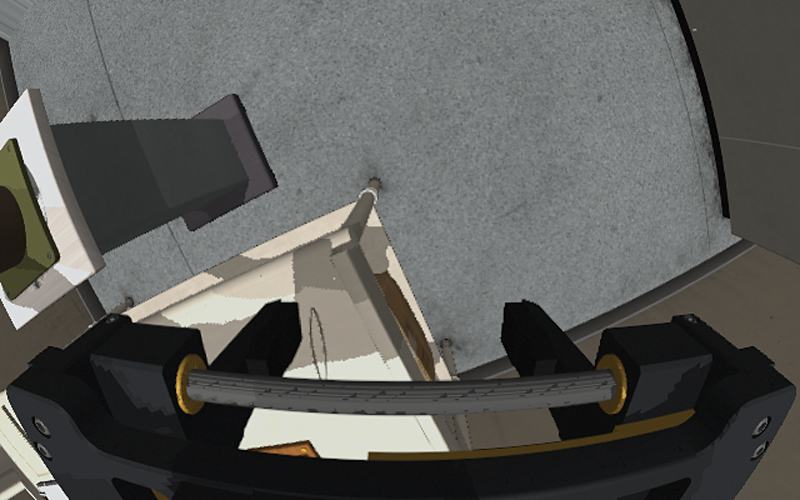

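The wrist view, up in the image along tool +x, shows the floor and the bench's near corner, with the fingers at the bottom. All seven keys are needed in each row, so none of the moves ran. I will view from beyond the objects instead.

```bash
sed -i 's/ if v})/})/; s/out\[-1\]\["jaw"\]=jaw/out[-1]["jaw"]=jaw/; s/jaw=None,grip=None/jaw=8.8/' h.py
python3 -c "
from h import *
print(rows([.67,.05,.36],tool([0,0,-1],[0,1,0]),20)[0])"
```

```text
[{"x": -3.0, "y": -1.6, "z": -0.6, "rx": -0.0, "ry": -0.0, "rz": -0.02, "jaw": 8.8}, {"x": -2.9, "y": -1.6, "z": -0.5, "rx": -0.0, "ry": -0.0, "rz": -0.02, "jaw": 8.8}, {"x": -3.0, "y": -1.7, "z": -0.6, "rx": -0.0, "ry": -0.0, "rz": -0.02, "jaw": 8.8}, {"x": -2.9, "y": -1.8, "z": -0.5, "rx": -0.0, "ry": -0.0, "rz": -0.02, "jaw": 8.8}, {"x": -2.8, "y": -1.8, "z": -0.6, "rx": -0.0, "ry": -0.0, "rz": -0.02, "jaw": 8.8}]
[{"x": -2.8, "y": -1.9, "z": -0.5, "rx": -0.0, "ry": -0.0, "rz": -0.02, "jaw": 8.8}, {"x": -2.8, "y": -2.0, "z": -0.6, "rx": -0.0, "ry": -0.0, "rz": -0.02, "jaw": 8.8}, {"x": -2.7, "y": -1.9, "z": -0.5, "rx": -0.0, "ry": -0.0, "rz": -0.02, "jaw": 8.8}, {"x": -2.7, "y": -2.1, "z": -0.6, "rx": -0.0, "ry": -0.0, "rz": -0.02, "jaw": 8.8}, {"x": -2.7, "y": -2.1, "z": -0.5, "rx": -0.001, "ry": -0.0, "rz": -0.02, "jaw": 8.8}]
[{"x": -2.6, "y": -2.1, "z": -0.6, "rx": 0.0, "ry": -0.0, "rz": -0.02, "jaw": 8.8}, {"x": -2.6, "y": -2.2, "z": -0.5, "rx": 0.0, "ry": -0.0, "rz": -0.02, "jaw": 8.8}, {"x": -2.5, "y": -2.3, "z": -0.6, "rx": 0.0, "ry": -0.0, "rz": -0.02, "jaw": 8.8}, {"x": -2.5, "y": -2.3, "z": -0.5, "rx": 0.0, "ry": -0.0, "rz": -0.02, "jaw": 8.8}, {"x": -2.4, "y": -2.4, "z": -0.6, "rx": 0.0, "ry": -0.0, "rz": -0.02, "jaw": 8.8}]
[{"x": -2.4, "y": -2.4, "z": -0.5, "rx": 0.0, "ry": -0.0, "rz": -0.02, "jaw": 8.8}, {"x": -2.3, "y": -2.4, "z": -0.6, "rx": 0.0, "ry": -0.0, "rz": -0.02, "jaw": 8.8}, {"x": -2.3, "y": -2.5, "z": -0.5, "rx": 0.0, "ry": -0.0, "rz": -0.02, "jaw": 8.8}, {"x": -2.2, "y": -2.5, "z": -0.6, "rx": -0.0, "ry": -0.0, "rz": -0.02, "jaw": 8.8}, {"x": -2.23, "y": -2.62, "z": -0.56, "rx": -0.0, "ry": -0.0, "rz": -0.02, "jaw": 8.8}]
[0.6699686  0.05002973 0.36002766]
```

Call:
send_rows(
  motion=[
    {"x": -3, "y": -1.7, "z": -0.6, "rx": 0, "ry": 0, "rz": -0.02, "jaw": 8.8},
    {"x": -2.9, "y": -1.7, "z": -0.6, "rx": 0, "ry": 0, "rz": -0.02, "jaw": 8.8},
    {"x": -2.9, "y": -1.7, "z": -0.5, "rx": 0, "ry": 0, "rz": -0.02, "jaw": 8.8},
    {"x": -2.9, "y": -1.7, "z": -0.5, "rx": 0, "ry": 0, "rz": -0.02, "jaw": 8.8},
    {"x": -2.9, "y": -1.7, "z": -0.6, "rx": 0, "ry": 0, "rz": -0.02, "jaw": 8.8},
  ],
)

```text
clock: 0.7
tool_pos: [0.3505, 0.4435, 0.2777]
eef_rot: [0.149, 0.989, -0.0, -0.0]
contact_force: [0.5, 0.1, 0.3]
opening: 0.999
finger_force: 0.0
```

Call:
send_rows(
  motion=[
    {"x": -2.7, "y": -2, "z": -0.6, "rx": 0, "ry": 0, "rz": -0.02, "jaw": 8.8},
    {"x": -2.7, "y": -2, "z": -0.6, "rx": 0, "ry": 0, "rz": -0.02, "jaw": 8.8},
    {"x": -2.7, "y": -2, "z": -0.5, "rx": 0, "ry": 0, "rz": -0.02, "jaw": 8.8},
    {"x": -2.7, "y": -2, "z": -0.5, "rx": 0, "ry": 0, "rz": -0.02, "jaw": 8.8},
    {"x": -2.7, "y": -2, "z": -0.6, "rx": 0, "ry": 0, "rz": -0.02, "jaw": 8.8},
  ],
)

```text
clock: 1.2
tool_pos: [0.4552, 0.3121, 0.3058]
eef_rot: [0.099, 0.995, -0.0, -0.0]
contact_force: [0.6, 0.0, -0.2]
opening: 0.998
finger_force: 0.0
```

Call:
send_rows(
  motion=[
    {"x": -2.5, "y": -2.3, "z": -0.6, "rx": 0, "ry": 0, "rz": -0.02, "jaw": 8.8},
    {"x": -2.5, "y": -2.3, "z": -0.6, "rx": 0, "ry": 0, "rz": -0.02, "jaw": 8.8},
    {"x": -2.5, "y": -2.3, "z": -0.5, "rx": 0, "ry": 0, "rz": -0.02, "jaw": 8.8},
    {"x": -2.5, "y": -2.3, "z": -0.5, "rx": 0, "ry": 0, "rz": -0.02, "jaw": 8.8},
    {"x": -2.5, "y": -2.3, "z": -0.6, "rx": 0, "ry": 0, "rz": -0.02, "jaw": 8.8},
  ],
)

```text
clock: 1.7
tool_pos: [0.5602, 0.1787, 0.3337]
eef_rot: [0.05, 0.999, -0.0, -0.0]
contact_force: [0.4, 0.2, 0.2]
opening: 0.998
finger_force: 0.0
```

Call:
send_rows(
  motion=[
    {"x": -2.3, "y": -2.5, "z": -0.6, "rx": 0, "ry": 0, "rz": -0.02, "jaw": 8.8},
    {"x": -2.3, "y": -2.5, "z": -0.6, "rx": 0, "ry": 0, "rz": -0.02, "jaw": 8.8},
    {"x": -2.3, "y": -2.5, "z": -0.5, "rx": 0, "ry": 0, "rz": -0.02, "jaw": 8.8},
    {"x": -2.3, "y": -2.5, "z": -0.5, "rx": 0, "ry": 0, "rz": -0.02, "jaw": 8.8},
    {"x": -2.3, "y": -2.5, "z": -0.6, "rx": 0, "ry": 0, "rz": -0.02, "jaw": 8.8},
  ],
)

```text
clock: 2.2
tool_pos: [0.6675, 0.0471, 0.3616]
eef_rot: [-0.0, 1.0, -0.0, -0.0]
contact_force: [-0.1, 1.4, -0.7]
opening: 1.0
finger_force: 0.0
```

Run:
```python
from plant import *
from h import *
s=get_state();print(s["clock"],np.round(s["tool_pos"],4),np.round(s["eef_rot"],3),np.round(s["q"],2))
d=snapshot("wrist");pickle.dump(d,open("w1.pkl","wb"))
E=d["extrinsics"];print(np.round(E,3).tolist())
cv2.imwrite("pics/w2.png",cv2.resize(d["img"][...,::-1],(800,500),interpolation=2))
```

```text
2.2 [0.6675 0.0471 0.3616] [-0.  1. -0. -0.] [ 0.02  0.67 -0.34  1.25  0.22  1.26  1.26]
[[0.0, -0.953, -0.304, 0.589], [1.0, 0.001, -0.002, 0.046], [0.002, -0.304, 0.953, 0.497], [0.0, 0.0, 0.0, 1.0]]
```

View pics/w2.png

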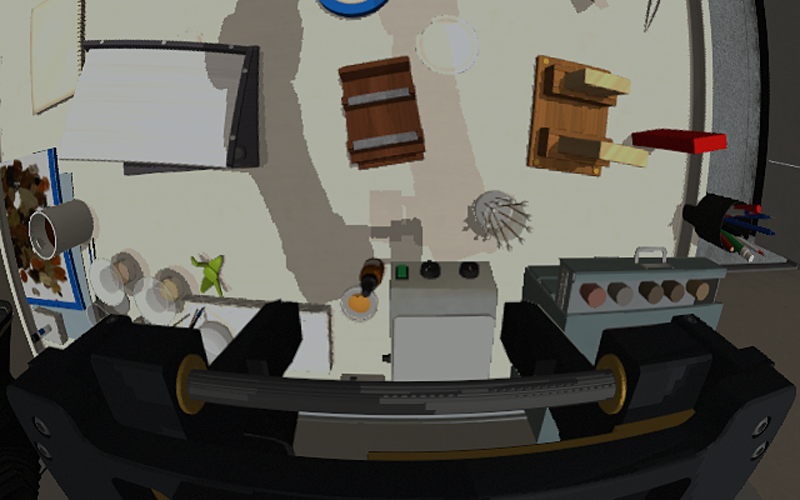

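The wrist view (shown at 1.25x) has everything in it: the slope at (160,105) with its corner near (250,50), the cradle at (382,112) with the low end up (near the robot), and the rack at (575,115) with the tall panel top at about (625,152). I will enlarge the parts to pick corners.

Run:
```python
from h import *
d=pickle.load(open("w1.pkl","rb"));i=d["img"][...,::-1]
C=np.zeros((600,800,3),np.uint8)
def put(x,y,w,h,k,X,Y):
    C[Y:Y+h*k,X:X+w*k]=cv2.resize(i[y:y+h,x:x+w],(w*k,h*k),interpolation=2)
put(415,35,110,112,3,0,0)     # rack
put(265,38,84,104,3,340,0)    # cradle
put(45,25,170,120,2,0,350)    # slope
put(168,25,45,115,5,600,0) 
put(45,25,50,48,5,345,345) 
cv2.imwrite("pics/c3.png",C)
```

```text
Traceback (most recent call last):
ValueError: could not broadcast input array from shape (575,225,3) into shape (575,200,3)
```

Run:
```python
from h import *
d=pickle.load(open("w1.pkl","rb"));i=d["img"][...,::-1]
C=np.zeros((600,800,3),np.uint8)
def put(x,y,w,h,k,X,Y):
    C[Y:Y+h*k,X:X+w*k]=cv2.resize(i[y:y+h,x:x+w],(w*k,h*k),interpolation=2)
put(415,35,110,112,3,0,0)     # rack
put(265,38,84,104,3,340,0)    # cradle
put(45,25,170,120,2,0,350)    # slope
put(173,25,40,115,5,600,0) 
put(45,25,50,48,5,345,345) 
cv2.imwrite("pics/c3.png",C)
```

```text
(no output)
```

View pics/c3.png

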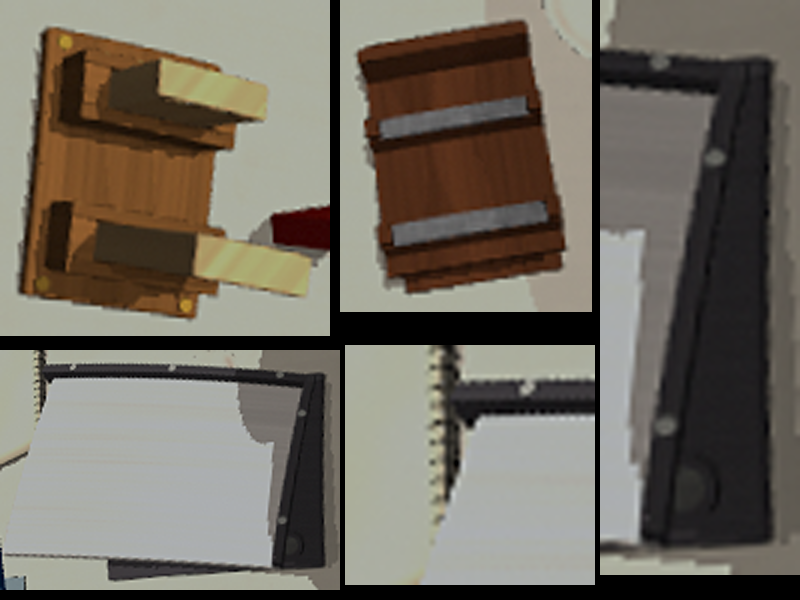

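The crops show the rack base corners, the tall panel's top quad (200,233)-(311,262)-(306,296)-(193,275), both felt strips, and the slope fences with the corner at (718,94) in the 5x crop.

```bash
cat > m.py <<'E'
from h import *
d=pickle.load(open("w1.pkl","rb"))
def px(u,v,k,x0,y0,X,Y): return ((u-X+.5)/k-.5+x0,(v-Y+.5)/k-.5+y0)
rk=lambda u,v:px(u,v,3,415,35,0,0); ck=lambda u,v:px(u,v,3,265,38,340,0); s5=lambda u,v:px(u,v,5,173,25,600,0); s2=lambda u,v:px(u,v,2,45,25,0,350)
Z=lambda p,z:onz(d,*p,z,True)
TL,BL,BR=[Z(rk(*q),.012) for q in((45,28),(22,293),(192,318))]
print("rack sides",np.linalg.norm(BL-TL),np.linalg.norm(BR-BL),"centre",((TL+BR)/2)[:2].round(4))
for a,b,o in((TL,BL,0),(BL,BR,-90)): print("yaw",np.degrees(np.arctan2(*(b-a)[1::-1]))+o)
q=[Z(rk(*u),.152) for u in((200,233),(311,262),(306,296),(193,275))]
print("tall top",np.mean(q,0).round(4),[np.linalg.norm(q[i]-q[i-1]).round(4) for i in range(4)])
print(" yaw",[(np.degrees(np.arctan2(*(b-a)[1::-1]))-90).round(1) for a,b in((q[0],q[1]),(q[3],q[2]))])
S=[Z(rk(*u),.102) for u in((155,93),(160,60),(269,84),(264,121))];print("short top",np.mean(S,0).round(4))
f1=[Z(ck(*u),.0507) for u in((380,119),(382,138),(527,97),(530,116))]; f2=[Z(ck(*u),.0735) for u in((391,222),(394,246),(546,200),(548,224))]
a,b=np.mean(f1,0),np.mean(f2,0);print("felt",a.round(4),b.round(4),"dist(51.1)",np.linalg.norm((b-a)[:2])*1e3)
for f in(f1,f2): e=np.mean(f[2:],0)-np.mean(f[:2],0);print(" felt len",np.linalg.norm(e).round(4),"yaw",np.degrees(np.arctan2(e[1],e[0]))-90)
yc=np.degrees(np.arctan2(*(b-a)[1::-1]));print(" cradle yaw",yc)
def saxes(psi):
    x=np.array([np.cos(.42)*np.cos(psi),np.cos(.42)*np.sin(psi),np.sin(.42)])
    al=psi+np.arccos(np.tan(.42)*np.tan(.35)); y=np.array([np.cos(.35)*np.cos(al),np.cos(.35)*np.sin(al),-np.sin(.35)])
    return np.c_[x,y,np.cross(x,y)]
if __name__=="__main__":
    O=np.array([.472,-.151,.024]);psi=0.
    for _ in range(30):
        A=saxes(psi);n=A[:,2]
        L=[onplane(d,*p,O,n,True) for p in(s2(60,380),s2(160,382),s5(610,80),s5(700,90))]
        M=[onplane(d,*p,O+.01*n,n,True)-.01*n for p in(s5(712,130),s5(680,315),s5(645,520))]
        l=[(p-O)@A for p in L]; m=[(p-O)@A for p in M]
        sl=np.polyfit([p[1] for p in l],[p[0] for p in l],1); sm=np.polyfit([p[0] for p in m],[p[1] for p in m],1)
        t=(-sl[0]+sm[0])/2; psi+=.5*t; O=O+A@[sl[1],sm[1],0]; O=O+ (0.024-O[2])*np.array([0,0,1])
    print("slope O",O.round(4),"yaw",np.degrees(psi),"line slopes",sl,sm)
    e=[onplane(d,*p,O,n,True) for p in(s5(640,540),s2(3,553))];print([((p-O)@A).round(4) for p in e])
    D=pickle.load(open("d0.pkl","rb"))
    P=np.array([O,O+A@[.152,0,0],O+A@[0,-.222,0],O+A@[.152,-.222,0]])
    print(proj(D["scene"],P).round(1).tolist(),proj(D["side"],P).round(1).tolist())
E
python3 m.py
```

```text
rack sides 0.14678971729725346 0.10740872657463257 centre [0.5595 0.2696]
yaw -3.931423334739051
yaw -4.352580957119386
tall top [0.5992 0.2692 0.152 ] [np.float64(0.0175), np.float64(0.0588), np.float64(0.0149), np.float64(0.0595)]
 yaw [np.float64(-6.4), np.float64(-3.9)]
short top [0.5192 0.2743 0.102 ]
felt [0.5482 0.0218 0.0507] [0.5987 0.0296 0.0735] dist(51.1) 51.101215235939414
 felt len 0.0704 yaw 7.870057446812936
 felt len 0.0705 yaw 7.751520967350345
 cradle yaw 8.754950965757686
slope O [ 0.4802 -0.1468  0.024 ] yaw -0.28635650382228933 line slopes [-9.36481075e-03 -1.13373093e-14] [-9.36481080e-03 -1.14635114e-13]
[array([ 0.1531, -0.0034,  0.    ]), array([ 0.1505, -0.2225,  0.    ])]
[[353.8, 245.1], [381.3, 206.1], [410.2, 271.4], [439.6, 226.6]] [[318.2, 202.8], [274.6, 184.3], [328.2, 161.2], [289.1, 144.0]]
```

Run:
```python
from h import *
import itertools
from plant import get_state
s=get_state()
D=[(np.array([-1.137,.69,-.194,1.566,.157,.902,-.215]),np.array([.2431,.5753,.2491]),R.from_quat([.199,.98,-.001,0])),(np.array(s["q"]),np.array(s["tool_pos"]),R.from_quat(s["eef_rot"]))]
print(np.round(D[1][0],4).tolist())
ax="zyzyzyz"; res=[]
def chain(q,sg):
    Q=R.identity();o=[]
    for a,b,c in zip(ax,q,sg): Q=Q*R.from_euler(a,b*c); o.append(Q)
    return o
for sg in itertools.product([1,-1],repeat=7):
    C=[chain(q,sg) for q,_,_ in D]
    # constant tool rotation: Q_i*T = R_i
    T=[c[-1].inv()*r[2] for c,r in zip(C,D)]; e=(T[0].inv()*T[1]).magnitude()
    A=[];b=[]
    for c,r in zip(C,D):
        A.append(np.c_[[0,0,1],c[1].apply([0,0,1]),c[3].apply([0,0,1]),c[5].apply([0,0,1])]);b.append(r[1])
    x,*_=np.linalg.lstsq(np.vstack(A),np.hstack(b),rcond=None); r=np.linalg.norm(np.vstack(A)@x-np.hstack(b))
    res.append((e+r*5,e,r,sg,x.round(3),T[0].as_rotvec().round(2)))
for r in sorted(res,key=lambda r:r[0])[:4]: print(r)
```

```text
[0.029, 0.6724, -0.3299, 1.2423, 0.2201, 1.2583, 1.2633]
(np.float64(0.16272844579832704), 0.0009563580960550844, np.float64(0.03235441754045439), (-1, 1, -1, 1, -1, 1, -1), array([3.31 , 0.696, 0.245, 3.431]), array([0.  , 0.  , 1.57]))
(np.float64(0.5063998886409478), 0.16355915829777004, np.float64(0.06856814606863555), (-1, 1, 1, 1, 1, 1, -1), array([13.367,  0.898,  0.074, 13.725]), array([ 0.  , -0.  ,  1.07]))
(np.float64(0.510248050400063), 0.16347922502262976, np.float64(0.06935376507548666), (-1, -1, 1, -1, 1, -1, -1), array([-5.974, -1.202,  0.146, -7.28 ]), array([0.  , 0.  , 1.07]))
(np.float64(0.5414955014766712), 0.46730924901289433, np.float64(0.014837250492755378), (-1, 1, -1, 1, 1, 1, -1), array([-0.094,  0.553,  0.348, -0.14 ]), array([ 0.14, -0.22,  1.37]))
```

```bash
cat >> h.py <<'E'
def screw(p1,R1,n,jaw=8.8):
    """print the one row (rounded) that, repeated n times, goes from the measured pose to p1,R1"""
    from plant import get_state
    from scipy.linalg import logm,expm
    s=get_state(); R0=R.from_quat(s["eef_rot"]); p0=np.array(s["tool_pos"])
    rv=(R0.inv()*R1).as_rotvec()/n; dR=R.from_rotvec(rv); M=np.zeros((3,3));Q=R.identity()
    for i in range(n): M+=Q.as_matrix();Q=Q*dR
    sh=np.linalg.solve(M,R0.inv().apply(np.array(p1)-p0))*100
    print("x%d"%n,"x %.2f y %.2f z %.2f rx %.3f ry %.3f rz %.3f"%(*sh,*rv),"jaw",jaw)
def aim(pitch,yaw):  # tool z pitched down, tool y horizontal (to the left)
    c=np.cos(pitch);return tool([c*np.cos(yaw),c*np.sin(yaw),-np.sin(pitch)],[-np.sin(yaw),np.cos(yaw),0])
E
python3 -c "
from h import *
screw([.47,.25,.25],aim(np.radians(50),-.073),10)"
```

```text
x10 x 2.38 y 2.04 z 0.41 rx 0.002 ry -0.069 rz 0.007 jaw 8.8
```

Call:
send_rows(
  motion=[
    {"x": 2.4, "y": 2.0, "z": 0.4, "rx": 0.002, "ry": -0.069, "rz": 0.007, "jaw": 8.8},
    {"x": 2.4, "y": 2.0, "z": 0.4, "rx": 0.002, "ry": -0.069, "rz": 0.007, "jaw": 8.8},
    {"x": 2.4, "y": 2.0, "z": 0.4, "rx": 0.002, "ry": -0.069, "rz": 0.007, "jaw": 8.8},
    {"x": 2.4, "y": 2.0, "z": 0.4, "rx": 0.002, "ry": -0.069, "rz": 0.007, "jaw": 8.8},
    {"x": 2.4, "y": 2.0, "z": 0.4, "rx": 0.002, "ry": -0.069, "rz": 0.007, "jaw": 8.8},
  ],
)

```text
clock: 2.75
tool_pos: [0.5516, 0.1507, 0.3254]
eef_rot: [0.018, 0.985, -0.004, 0.173]
contact_force: [1.6, 0.5, -0.1]
opening: 1.002
finger_force: 0.0
```

```bash
cat > log.py <<'E'
from plant import *
import json,numpy as np
s=get_state();open("log.txt","a").write(json.dumps([list(map(float,s[k])) for k in("q","tool_pos","eef_rot")])+"\n")
print(round(s["clock"],2),np.round(s["q"],2),np.round(s["tool_pos"],4),np.round(s["eef_rot"],3))
E
python3 log.py
```

```text
2.75 [-0.31  0.41 -0.18  1.94  0.48  0.54  0.69] [0.5516 0.1507 0.3254] [ 0.018  0.985 -0.004  0.173]
```

Call:
send_rows(
  motion=[
    {"x": 2.4, "y": 2.0, "z": 0.4, "rx": 0.002, "ry": -0.069, "rz": 0.007, "jaw": 8.8},
    {"x": 2.4, "y": 2.0, "z": 0.4, "rx": 0.002, "ry": -0.069, "rz": 0.007, "jaw": 8.8},
    {"x": 2.4, "y": 2.0, "z": 0.4, "rx": 0.002, "ry": -0.069, "rz": 0.007, "jaw": 8.8},
    {"x": 2.4, "y": 2.0, "z": 0.4, "rx": 0.002, "ry": -0.069, "rz": 0.007, "jaw": 8.8},
    {"x": 2.4, "y": 2.0, "z": 0.4, "rx": 0.002, "ry": -0.069, "rz": 0.007, "jaw": 8.8},
  ],
)

```text
clock: 3.25
tool_pos: [0.5087, 0.2032, 0.2852]
eef_rot: [0.031, 0.96, -0.021, 0.277]
contact_force: [-0.5, -0.1, -0.3]
opening: 1.001
finger_force: 0.0
```

```bash
python3 log.py
cat > fk.py <<'E'
from h import *
import json
SG=(-1,1,-1,1,-1,1,-1);LO=np.array([-3.01,-.46,-1.47,.13,-1,.04,-2.66]);HI=np.array([3.01,2.08,1.51,2.56,4.14,2.09,2.66])
def chain(q):
    Q=R.identity();o=[]
    for a,b,c in zip("zyzyzyz",q,SG): Q=Q*R.from_euler(a,b*c); o.append(Q.as_matrix())
    return o
def cols(q):
    c=chain(q);X,Y,Z=np.eye(3)
    return np.c_[Z,c[0]@X,c[1]@Z,c[1]@X,c[3]@X,c[3]@Z,c[5]@Z,c[5]@X]
def data():
    D=[([-1.137,.69,-.194,1.566,.157,.902,-.215],[.2431,.5753,.2491],[.199,.98,-.001,0]),([.029,.6724,-.3299,1.2423,.2201,1.2583,1.2633],[.6675,.0471,.3616],[0,1,0,0])]
    return D+[json.loads(l) for l in open("log.txt")]
E
python3 - <<'E'
from fk import *
D=data();A=np.vstack([cols(d[0]) for d in D]);b=np.hstack([d[1] for d in D])
for k in([0,2,5,6],[0,2,4,5,6],[0,2,3,4,5,6,7],list(range(8))):
    x,_,rk,sv=np.linalg.lstsq(A[:,k],b,rcond=None);print(k,x.round(4),np.abs(A[:,k]@x-b).max().round(4),sv.min().round(3))
E
```

```text
3.25 [-0.95  0.47  0.39  2.22  1.32  0.2  -0.4 ] [0.5087 0.2032 0.2852] [ 0.031  0.96  -0.021  0.277]
[0, 2, 5, 6] [0.3744 0.5912 0.3103 0.3932] 0.0402 0.292
[0, 2, 4, 5, 6] [0.3877 0.5994 0.014  0.3143 0.4012] 0.0412 0.267
[0, 2, 3, 4, 5, 6, 7] [0.312  0.5594 0.1307 0.0042 0.374  0.1811 0.1249] 0.0213 0.082
[0, 1, 2, 3, 4, 5, 6, 7] [ 0.3184 -0.0573  0.558   0.2011 -0.0045  0.3894  0.1439  0.1393] 0.021 0.061
```

```bash
python3 -c "
from h import *
screw([.595,.268,.22],aim(np.radians(45),-.073),10)"
```

```text
x10 x -0.25 y 0.72 z 1.01 rx -0.002 ry -0.022 rz 0.002 jaw 8.8
```

Call:
send_rows(
  motion=[
    {"x": -0.25, "y": 0.72, "z": 1.0, "rx": -0.002, "ry": 0, "rz": 0.002, "jaw": 8.8},
    {"x": -0.25, "y": 0.72, "z": 1.0, "rx": -0.002, "ry": 0, "rz": 0.002, "jaw": 8.8},
    {"x": -0.25, "y": 0.72, "z": 1.0, "rx": -0.002, "ry": -0.022, "rz": 0.002, "jaw": 8.8},
    {"x": -0.25, "y": 0.72, "z": 1.0, "rx": -0.002, "ry": -0.022, "rz": 0.002, "jaw": 8.8},
    {"x": -0.25, "y": 0.72, "z": 1.0, "rx": -0.002, "ry": -0.022, "rz": 0.002, "jaw": 8.8},
  ],
)

```text
clock: 3.75
tool_pos: [0.5488, 0.2339, 0.2508]
eef_rot: [0.034, 0.951, -0.016, 0.307]
contact_force: [0.0, -0.6, 0.1]
opening: 0.999
finger_force: 0.0
```

```bash
python3 log.py;python3 -c "
from h import *
screw([.595,.268,.22],aim(np.radians(45),-.073),5)"
```

```text
3.75 [-0.9   0.59  0.3   2.18  1.83  0.26 -0.97] [0.5488 0.2339 0.2508] [ 0.034  0.951 -0.016  0.307]
x5 x -0.28 y 0.75 z 1.03 rx -0.002 ry -0.032 rz 0.001 jaw 8.8
```

Call:
send_rows(
  motion=[
    {"x": -0.28, "y": 0.75, "z": 1.0, "rx": -0.002, "ry": -0.02, "rz": 0.001, "jaw": 8.8},
    {"x": -0.28, "y": 0.75, "z": 1.0, "rx": -0.002, "ry": -0.03, "rz": 0.001, "jaw": 8.8},
    {"x": -0.28, "y": 0.75, "z": 1.0, "rx": -0.002, "ry": -0.03, "rz": 0.001, "jaw": 8.8},
    {"x": -0.28, "y": 0.75, "z": 1.0, "rx": -0.002, "ry": -0.04, "rz": 0.001, "jaw": 8.8},
    {"x": -0.28, "y": 0.75, "z": 1.0, "rx": -0.002, "ry": -0.04, "rz": 0.001, "jaw": 8.8},
  ],
)

```text
clock: 4.25
tool_pos: [0.5939, 0.2675, 0.2206]
eef_rot: [0.035, 0.923, -0.013, 0.383]
contact_force: [-0.2, 0.4, 0.1]
opening: 0.997
finger_force: 0.0
```

```bash
python3 log.py;python3 -c "
from h import *
screw([.597,.268,.132],aim(np.radians(45),-.073),10)"
python3 - <<'E'
from fk import *
D=data()
def cols2(q):
    c=chain(q);return np.c_[[0,0,1],c[1],c[3],c[5]]
A=np.vstack([cols2(d[0]) for d in D]);b=np.hstack([d[1] for d in D])
x=np.linalg.lstsq(np.vstack([A,.003*np.eye(10)]),np.r_[b,np.zeros(10)],rcond=None)[0]
print(x.round(3),np.abs(A@x-b).max().round(4),np.linalg.svd(A)[1].min())
E
```

```text
4.25 [-0.81  0.72  0.09  2.15  2.09  0.57 -1.27] [0.5939 0.2675 0.2206] [ 0.035  0.923 -0.013  0.383]
x10 x 0.61 y 0.01 z 0.65 rx 0.000 ry 0.000 rz -0.000 jaw 8.8
[ 0.353 -0.005 -0.018  0.563  0.001 -0.025  0.345 -0.002 -0.001  0.324] 0.0043 0.08493430959327214
```

```bash
cat >> fk.py <<'E'
D=data()
def cols2(q):
    c=chain(q);return np.c_[[0,0,1],c[1],c[3],c[5]]
def fit():
    A=np.vstack([cols2(d[0]) for d in D]);b=np.hstack([d[1] for d in D])
    return np.linalg.lstsq(np.vstack([A,.003*np.eye(10)]),np.r_[b,np.zeros(10)],rcond=None)[0]
X=fit(); T=R.from_rotvec([0,0,np.pi/2])
T=R.from_matrix(chain(D[-1][0])[-1]).inv()*R.from_quat(D[-1][2])
def fkin(q): return cols2(q)@X,R.from_matrix(chain(q)[-1])*T
from scipy.optimize import least_squares
def ik(p,Q,q0):
    def r(q):
        a,b=fkin(q);return np.r_[(a-p)*10,(b.inv()*Q).as_rotvec()*2,.01*(q-q0)]
    s=least_squares(r,np.clip(q0,LO+.01,HI-.01),bounds=(LO,HI));a,b=fkin(s.x)
    return s.x,np.linalg.norm(a-p)*1e3,np.degrees((b.inv()*Q).magnitude())
E
cat > poses.py <<'E'
from h import *
from m import saxes
Oc=np.array([.5156,.0175,.036]);yc=.141
Ac=np.c_[[np.cos(.42)*np.cos(yc),np.cos(.42)*np.sin(yc),np.sin(.42)],[-np.sin(yc),np.cos(yc),0],[0,0,0]];Ac[:,2]=np.cross(Ac[:,0],Ac[:,1])
Os=np.array([.4802,-.1468,.024]);As=saxes(np.radians(-.3))
E
python3 - <<'E' 2>&1 | grep -v -e rack -e yaw -e felt -e top
from fk import *
from poses import *
qc=np.array(D[-1][0]);print(T.as_rotvec().round(3))
def show(n,p,Q,q0s):
    for q0 in q0s:
        q,e,a=ik(p,Q,q0);print(n,q.round(2),"err mm %.1f deg %.1f"%(e,a))
q=[qc,np.array([-.3,.6,-.2,1.6,.3,.9,.6]),np.array([-.3,.9,-.2,1.2,.3,1.6,.6])]
show("grasp",np.array([.599,.268,.134]),aim(np.radians(45),-.073),q)
for p in(45,50):
    Q=R.from_matrix(np.c_[-Ac[:,0]*0,Ac[:,1],Ac[:,2]]) if 0 else aim(np.radians(p)+np.pi/2-.42,yc)
    show("place%d"%p,Oc+Ac@[.122,0,.009],Q,q); show("place+40",Oc+Ac@[.122,0,.009]+[0,0,.06],Q,q[1:])
show("pick2",Oc+Ac@[.07,0,.014],tool(-Ac[:,2],Ac[:,1]),q)
for s in(1,-1): show("slope%d"%s,Os+As@[.11,-.10,.014],tool(-As[:,2],s*As[:,0]),q)
E
```

```text
[ 0.    -0.     1.571]
grasp [-0.73  0.9  -0.01  2.16  2.25  0.74 -1.47] err mm 0.0 deg 0.0
grasp [-0.29  1.01 -0.76  2.14  2.05  1.23 -1.02] err mm 0.0 deg 0.0
grasp [-0.18  1.11 -0.98  2.14  2.04  1.41 -0.91] err mm 0.0 deg 0.0
place45 [ 0.26  1.21 -0.97  1.26  0.79  1.46  1.  ] err mm 0.0 deg 0.0
place45 [ 0.04  1.07 -0.36  1.27  0.31  1.23  1.34] err mm 0.0 deg 0.0
place45 [ 0.08  1.08 -0.46  1.27  0.39  1.25  1.28] err mm 0.0 deg 0.0
place+40 [ 0.04  1.   -0.37  1.25  0.28  1.32  1.36] err mm 0.0 deg 0.0
place+40 [ 0.08  1.01 -0.46  1.25  0.35  1.34  1.31] err mm 0.0 deg 0.0
place50 [ 0.24  1.25 -0.97  1.16  0.76  1.58  1.05] err mm 0.0 deg 0.0
place50 [ 0.02  1.12 -0.35  1.17  0.29  1.36  1.37] err mm 0.0 deg 0.0
place50 [ 0.06  1.13 -0.44  1.17  0.36  1.38  1.32] err mm 0.0 deg 0.0
place+40 [ 0.02  1.05 -0.36  1.15  0.27  1.45  1.38] err mm 0.0 deg 0.0
place+40 [ 0.06  1.06 -0.44  1.15  0.33  1.47  1.33] err mm 0.0 deg 0.0
pick2 [ 0.03  0.88 -0.23  2.22  2.74  0.39 -1.1 ] err mm 0.0 deg 0.0
pick2 [ 0.45  1.07 -0.97  2.21  2.02  0.84 -0.23] err mm 0.0 deg 0.0
pick2 [ 0.53  1.18 -1.16  2.21  1.96  1.01 -0.12] err mm 0.0 deg 0.0
slope1 [ 0.27  0.84 -0.17  2.19  2.24  0.57 -2.12] err mm 0.0 deg 0.0
slope1 [ 0.66  0.98 -0.85  2.18  1.96  1.03 -1.68] err mm 0.0 deg 0.0
slope1 [ 0.77  1.1  -1.1   2.18  1.92  1.25 -1.57] err mm 0.0 deg 0.0
slope-1 [-0.14  0.92  0.51  2.21  3.28  0.38 -0.14] err mm 0.0 deg 0.0
slope-1 [ 0.4   0.86 -0.38  2.19  2.11  0.69  1.19] err mm 0.0 deg 0.0
slope-1 [ 0.49  0.89 -0.54  2.19  2.04  0.8   1.3 ] err mm 0.0 deg 0.0
```

```bash
python3 -c "
from h import *
screw([.599,.268,.133],aim(np.radians(45),-.073),10)"
```

```text
x10 x 0.58 y 0.01 z 0.65 rx 0.000 ry 0.000 rz -0.000 jaw 8.8
```

Call:
send_rows(
  motion=[
    {"x": 0.58, "y": 0, "z": 0.65, "rx": 0, "ry": 0, "rz": 0, "jaw": 8.8},
    {"x": 0.58, "y": 0, "z": 0.65, "rx": 0, "ry": 0, "rz": 0, "jaw": 8.8},
    {"x": 0.58, "y": 0, "z": 0.65, "rx": 0, "ry": 0, "rz": 0, "jaw": 8.8},
    {"x": 0.58, "y": 0, "z": 0.65, "rx": 0, "ry": 0, "rz": 0, "jaw": 8.8},
    {"x": 0.58, "y": 0, "z": 0.65, "rx": 0, "ry": 0, "rz": 0, "jaw": 8.8},
  ],
)

```text
clock: 4.75
tool_pos: [0.5963, 0.2665, 0.1768]
eef_rot: [0.035, 0.923, -0.014, 0.382]
contact_force: [0.0, 0.2, -0.1]
opening: 0.996
finger_force: 0.0
```

Call:
send_rows(
  motion=[
    {"x": 0.58, "y": 0, "z": 0.65, "rx": 0, "ry": 0, "rz": 0, "jaw": 8.8},
    {"x": 0.58, "y": 0, "z": 0.65, "rx": 0, "ry": 0, "rz": 0, "jaw": 8.8},
    {"x": 0.58, "y": 0, "z": 0.65, "rx": 0, "ry": 0, "rz": 0, "jaw": 8.8},
    {"x": 0.58, "y": 0, "z": 0.65, "rx": 0, "ry": 0, "rz": 0, "jaw": 8.8},
    {"x": 0.58, "y": 0, "z": 0.65, "rx": 0, "ry": 0, "rz": 0, "jaw": 8.8},
  ],
)

```text
clock: 5.25
tool_pos: [0.5987, 0.2667, 0.1332]
eef_rot: [0.034, 0.923, -0.014, 0.382]
contact_force: [0.4, -0.1, 0.2]
opening: 1.0
finger_force: 0.0
```

```bash
python3 log.py
```

```text
5.25 [-0.73  0.89 -0.02  2.16  2.25  0.74 -1.47] [0.5987 0.2667 0.1332] [ 0.034  0.923 -0.014  0.382]
```

Close on the panel at 25 N, then lift.

Call:
send_rows(
  motion=[
    {"x": 0, "y": 0, "z": 0, "rx": 0, "ry": 0, "rz": 0, "jaw": 5.0},
    {"x": 0, "y": 0, "z": 0, "rx": 0, "ry": 0, "rz": 0, "jaw": 5.0},
    {"x": 0, "y": 0, "z": 0, "rx": 0, "ry": 0, "rz": 0, "jaw": 5.0},
    {"x": 0, "y": 0, "z": 0, "rx": 0, "ry": 0, "rz": 0, "jaw": 5.0},
    {"x": 0, "y": 0, "z": 0, "rx": 0, "ry": 0, "rz": 0, "jaw": 5.0},
  ],
  grip_force=25,
)

```text
clock: 5.75
tool_pos: [0.5989, 0.2669, 0.1344]
eef_rot: [0.035, 0.923, -0.013, 0.383]
contact_force: [-0.6, -0.1, 0.2]
opening: 0.677
finger_force: 25.0
```

Call:
send_rows(
  motion=[
    {"x": 0, "y": 0, "z": 0, "rx": 0, "ry": 0, "rz": 0, "jaw": 5.0},
    {"x": -0.35, "y": 0, "z": -0.35, "rx": 0, "ry": 0, "rz": 0, "jaw": 5.0},
    {"x": -0.7, "y": 0, "z": -0.7, "rx": 0, "ry": 0, "rz": 0, "jaw": 5.0},
    {"x": -0.7, "y": 0, "z": -0.7, "rx": 0, "ry": 0, "rz": 0, "jaw": 5.0},
    {"x": -0.7, "y": 0, "z": -0.7, "rx": 0, "ry": 0, "rz": 0, "jaw": 5.0},
  ],
  grip_force=25,
)

```text
clock: 6.25
tool_pos: [0.5987, 0.2666, 0.1697]
eef_rot: [0.035, 0.923, -0.014, 0.382]
contact_force: [-0.4, -0.4, -1.0]
opening: 0.679
finger_force: 25.0
```

Call:
send_rows(
  motion=[
    {"x": -1.2, "y": 0, "z": -1.2, "rx": 0, "ry": 0, "rz": 0, "jaw": 5.0},
    {"x": -1.2, "y": 0, "z": -1.2, "rx": 0, "ry": 0, "rz": 0, "jaw": 5.0},
    {"x": -1.2, "y": 0, "z": -1.2, "rx": 0, "ry": 0, "rz": 0, "jaw": 5.0},
    {"x": -1.2, "y": 0, "z": -1.2, "rx": 0, "ry": 0, "rz": 0, "jaw": 5.0},
    {"x": -0.8, "y": 0, "z": -0.8, "rx": 0, "ry": 0, "rz": 0, "jaw": 5.0},
  ],
)

```text
clock: 6.75
tool_pos: [0.5988, 0.2666, 0.25]
eef_rot: [0.035, 0.923, -0.013, 0.383]
contact_force: [0.5, -0.8, -0.9]
opening: 0.68
finger_force: 25.0
```

```bash
python3 log.py; python3 -c "
from poses import *
P=Oc+Ac@[.126,0,.009];print('PLACE',P.round(4))
screw(P+[0,0,.08],aim(np.radians(45)+np.pi/2-.42,yc),20,5)"|tail -3
```

```text
6.75 [-0.84  0.66  0.16  2.12  2.01  0.49 -1.17] [0.5988 0.2666 0.25  ] [ 0.035  0.923 -0.013  0.383]
 cradle yaw 8.754950965757686
PLACE [0.6259 0.0332 0.0956]
x20 x -0.01 y -1.16 z 0.43 rx -0.002 ry 0.057 rz -0.011 jaw 5
```

Call:
send_rows(
  motion=[
    {"x": 0, "y": -1.16, "z": 0.43, "rx": -0.002, "ry": 0.057, "rz": -0.011, "jaw": 5.0},
    {"x": 0, "y": -1.16, "z": 0.43, "rx": -0.002, "ry": 0.057, "rz": -0.011, "jaw": 5.0},
    {"x": 0, "y": -1.16, "z": 0.43, "rx": -0.002, "ry": 0.057, "rz": -0.011, "jaw": 5.0},
    {"x": 0, "y": -1.16, "z": 0.43, "rx": -0.002, "ry": 0.057, "rz": -0.011, "jaw": 5.0},
    {"x": 0, "y": -1.16, "z": 0.43, "rx": -0.002, "ry": 0.057, "rz": -0.011, "jaw": 5.0},
  ],
)

```text
clock: 7.25
tool_pos: [0.609, 0.2186, 0.2349]
eef_rot: [0.014, 0.96, -0.018, 0.279]
contact_force: [0.2, 1.1, -0.6]
opening: 0.681
finger_force: 25.0
```

Call:
send_rows(
  motion=[
    {"x": 0, "y": -1.16, "z": 0.43, "rx": -0.002, "ry": 0.057, "rz": -0.011, "jaw": 5.0},
    {"x": 0, "y": -1.16, "z": 0.43, "rx": -0.002, "ry": 0.057, "rz": -0.011, "jaw": 5.0},
    {"x": 0, "y": -1.16, "z": 0.43, "rx": -0.002, "ry": 0.057, "rz": -0.011, "jaw": 5.0},
    {"x": 0, "y": -1.16, "z": 0.43, "rx": -0.002, "ry": 0.057, "rz": -0.011, "jaw": 5.0},
    {"x": 0, "y": -1.16, "z": 0.43, "rx": -0.002, "ry": 0.057, "rz": -0.011, "jaw": 5.0},
  ],
)

```text
clock: 7.75
tool_pos: [0.6176, 0.1642, 0.2199]
eef_rot: [-0.006, 0.987, -0.019, 0.156]
contact_force: [0.1, -1.2, -2.0]
opening: 0.677
finger_force: 25.0
```

```bash
python3 log.py; python3 -c "
from poses import *
P=Oc+Ac@[.126,0,.009]
screw(P+[0,0,.08],aim(np.radians(45)+np.pi/2-.42,yc),10,5)"|tail -1
```

```text
7.75 [-0.22  0.66 -0.31  1.84  0.78  0.52  0.47] [0.6176 0.1642 0.2199] [-0.006  0.987 -0.019  0.156]
x10 x 0.01 y -1.30 z 0.49 rx -0.004 ry 0.068 rz -0.014 jaw 5
```

Call:
send_rows(
  motion=[
    {"x": 0, "y": -1.3, "z": 0.49, "rx": -0.004, "ry": 0.068, "rz": -0.014, "jaw": 5.0},
    {"x": 0, "y": -1.3, "z": 0.49, "rx": -0.004, "ry": 0.068, "rz": -0.014, "jaw": 5.0},
    {"x": 0, "y": -1.3, "z": 0.49, "rx": -0.004, "ry": 0.068, "rz": -0.014, "jaw": 5.0},
    {"x": 0, "y": -1.3, "z": 0.49, "rx": -0.004, "ry": 0.068, "rz": -0.014, "jaw": 5.0},
    {"x": 0, "y": -1.3, "z": 0.49, "rx": -0.004, "ry": 0.068, "rz": -0.014, "jaw": 5.0},
  ],
)

```text
clock: 8.25
tool_pos: [0.6244, 0.0982, 0.1981]
eef_rot: [-0.039, 0.999, -0.016, -0.014]
contact_force: [1.1, -0.1, -1.4]
opening: 0.678
finger_force: 25.0
```

Call:
send_rows(
  motion=[
    {"x": 0, "y": -1.3, "z": 0.49, "rx": -0.004, "ry": 0.068, "rz": -0.014, "jaw": 5.0},
    {"x": 0, "y": -1.3, "z": 0.49, "rx": -0.004, "ry": 0.068, "rz": -0.014, "jaw": 5.0},
    {"x": 0, "y": -1.3, "z": 0.49, "rx": -0.004, "ry": 0.068, "rz": -0.014, "jaw": 5.0},
    {"x": 0, "y": -1.3, "z": 0.49, "rx": -0.004, "ry": 0.068, "rz": -0.014, "jaw": 5.0},
    {"x": 0, "y": -1.3, "z": 0.49, "rx": -0.004, "ry": 0.068, "rz": -0.014, "jaw": 5.0},
  ],
)

```text
clock: 8.75
tool_pos: [0.6274, 0.0329, 0.1752]
eef_rot: [-0.07, 0.98, -0.012, -0.183]
contact_force: [0.9, -0.1, -1.5]
opening: 0.676
finger_force: 25.0
```

```bash
python3 log.py
cat > chk.py <<'E'
from poses import *
from plant import *
# panel corners by yellow mask seen from scene/side while held; expected corners from TCP
s=get_state();Q=R.from_quat(s["eef_rot"]);p=np.array(s["tool_pos"])
pit=np.radians(45);zt=Q.apply([0,0,1]);yt=Q.apply([0,1,0]);xt=Q.apply([1,0,0])
pz=-np.sin(pit)*zt-np.cos(pit)*xt   # panel z (up) in tool axes
pn=np.cross(yt,pz)
print("panel axis in cradle",(Ac.T@pz).round(3),"normal",(Ac.T@pn).round(3),"width",(Ac.T@yt).round(3))
print("TCP in cradle",(Ac.T@(p-Oc)*1e3).round(1),"centre",(Ac.T@(p-.052*pz-Oc)*1e3).round(1))
E
python3 chk.py|tail -2
python3 -c "
from poses import *
P=Oc+Ac@[.126,0,.009]
screw(P+[0,0,.012],aim(np.radians(45)+np.pi/2-.42,yc),10,5)"|tail -1
python3 - <<'E'
from plant import *
from h import *
i=snapshot("side")["img"][180:260,240:340]; j=snapshot("scene")["img"][150:250,280:380]
cv2.imwrite("pics/p1.png",np.hstack([cv2.resize(i,(400,400),interpolation=2),cv2.resize(j,(400,400),interpolation=2)])[...,::-1])
E
```

```text
8.75 [ 0.12  1.01 -0.57  1.22  0.42  1.41  1.25] [0.6274 0.0329 0.1752] [-0.07   0.98  -0.012 -0.183]
panel axis in cradle [ 1.     0.    -0.004] normal [-0.004  0.002 -1.   ] width [-0.     1.     0.002]
TCP in cradle [159.8  -0.5  81.1] centre [107.8  -0.5  81.3]
x10 x -0.23 y 0.00 z 0.64 rx 0.000 ry -0.000 rz 0.000 jaw 5
```

Call:
send_rows(
  motion=[
    {"x": -0.23, "y": 0, "z": 0.64, "rx": 0, "ry": 0, "rz": 0, "jaw": 5.0},
    {"x": -0.23, "y": 0, "z": 0.64, "rx": 0, "ry": 0, "rz": 0, "jaw": 5.0},
    {"x": -0.23, "y": 0, "z": 0.64, "rx": 0, "ry": 0, "rz": 0, "jaw": 5.0},
    {"x": -0.23, "y": 0, "z": 0.64, "rx": 0, "ry": 0, "rz": 0, "jaw": 5.0},
    {"x": -0.23, "y": 0, "z": 0.64, "rx": 0, "ry": 0, "rz": 0, "jaw": 5.0},
  ],
)

```text
clock: 9.35
tool_pos: [0.6261, 0.0341, 0.1402]
eef_rot: [-0.07, 0.981, -0.012, -0.183]
contact_force: [0.4, -0.3, -1.2]
opening: 0.683
finger_force: 25.0
```

Call:
send_rows(
  motion=[
    {"x": -0.23, "y": 0, "z": 0.64, "rx": 0, "ry": 0, "rz": 0, "jaw": 5.0},
    {"x": -0.23, "y": 0, "z": 0.64, "rx": 0, "ry": 0, "rz": 0, "jaw": 5.0},
    {"x": -0.23, "y": 0, "z": 0.64, "rx": 0, "ry": 0, "rz": 0, "jaw": 5.0},
    {"x": -0.23, "y": 0, "z": 0.64, "rx": 0, "ry": 0, "rz": 0, "jaw": 5.0},
    {"x": -0.18, "y": 0, "z": 0.5, "rx": 0, "ry": 0, "rz": 0, "jaw": 5.0},
  ],
)

```text
clock: 9.85
tool_pos: [0.6254, 0.0337, 0.1073]
eef_rot: [-0.07, 0.981, -0.012, -0.183]
contact_force: [0.1, -0.9, -0.7]
opening: 0.678
finger_force: 25.0
```

```bash
python3 chk.py|tail -2
python3 - <<'E'
from plant import *
from h import *
i=snapshot("side")["img"][180:260,240:340]; j=snapshot("scene")["img"][150:250,280:380]
cv2.imwrite("pics/p2.png",np.hstack([cv2.resize(i,(400,320),interpolation=2),cv2.resize(j,(400,400),interpolation=2)[:320]])[...,::-1])
E
```

```text
panel axis in cradle [ 1.    -0.    -0.003] normal [-0.003  0.002 -1.   ] width [0.    1.    0.002]
TCP in cradle [130.4   0.6  19.9] centre [78.4  0.6 20.1]
```

View pics/p2.png

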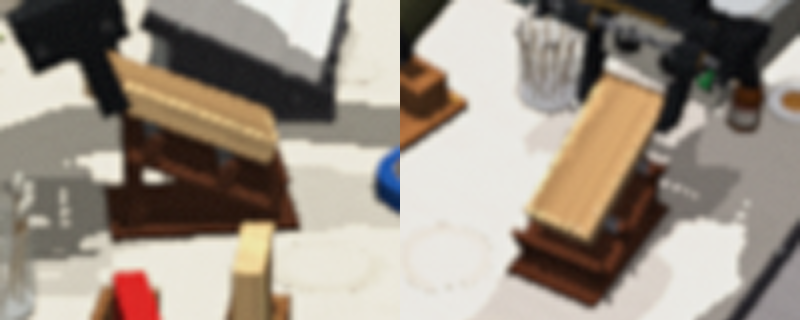

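Both crops show the panel held parallel above the felt bars, inside the lips and just up from the stop. I will lower it.

Call:
send_rows(
  motion=[
    {"x": -0.1, "y": 0, "z": 0.28, "rx": 0, "ry": 0, "rz": 0, "jaw": 5.0},
    {"x": -0.1, "y": 0, "z": 0.28, "rx": 0, "ry": 0, "rz": 0, "jaw": 5.0},
    {"x": -0.07, "y": 0, "z": 0.19, "rx": 0, "ry": 0, "rz": 0, "jaw": 5.0},
    {"x": -0.03, "y": 0, "z": 0.09, "rx": 0, "ry": 0, "rz": 0, "jaw": 5.0},
    {"x": 0, "y": 0, "z": 0, "rx": 0, "ry": 0, "rz": 0, "jaw": 5.0},
  ],
)

```text
clock: 10.45
tool_pos: [0.6253, 0.0337, 0.099]
eef_rot: [-0.07, 0.981, -0.012, -0.183]
contact_force: [-1.2, 0.3, -1.1]
opening: 0.678
finger_force: 25.0
```

Call:
send_rows(
  motion=[
    {"x": -0.03, "y": 0, "z": 0.09, "rx": 0, "ry": 0, "rz": 0, "jaw": 5.0},
    {"x": 0, "y": 0, "z": 0, "rx": 0, "ry": 0, "rz": 0, "jaw": 5.0},
    {"x": 0, "y": 0, "z": 0, "rx": 0, "ry": 0, "rz": 0, "jaw": 5.0},
    {"x": 0, "y": 0, "z": 0, "rx": 0, "ry": 0, "rz": 0, "jaw": 5.0},
    {"x": 0, "y": 0, "z": 0, "rx": 0, "ry": 0, "rz": 0, "jaw": 5.0},
  ],
)

```text
clock: 10.95
tool_pos: [0.6253, 0.0338, 0.0983]
eef_rot: [-0.07, 0.981, -0.012, -0.183]
contact_force: [0.0, 0.6, -1.6]
opening: 0.678
finger_force: 25.0
```

```bash
python3 chk.py|tail -2
```

```text
panel axis in cradle [ 1.    -0.    -0.003] normal [-0.003  0.002 -1.   ] width [0.    1.    0.002]
TCP in cradle [126.7   0.7  11.6] centre [74.7  0.7 11.8]
```

Not touching yet. I will step down 0.7 mm at a time.

Call:
send_rows(
  motion=[
    {"x": -0.03, "y": 0, "z": 0.07, "rx": 0, "ry": 0, "rz": 0, "jaw": 5.0},
    {"x": 0, "y": 0, "z": 0, "rx": 0, "ry": 0, "rz": 0, "jaw": 5.0},
    {"x": -0.03, "y": 0, "z": 0.07, "rx": 0, "ry": 0, "rz": 0, "jaw": 5.0},
    {"x": 0, "y": 0, "z": 0, "rx": 0, "ry": 0, "rz": 0, "jaw": 5.0},
    {"x": 0, "y": 0, "z": 0, "rx": 0, "ry": 0, "rz": 0, "jaw": 5.0},
  ],
)

```text
clock: 11.45
tool_pos: [0.6253, 0.0337, 0.0966]
eef_rot: [-0.07, 0.981, -0.012, -0.183]
contact_force: [0.3, 0.4, -0.3]
opening: 0.677
finger_force: 25.0
```

Call:
send_rows(
  motion=[
    {"x": -0.03, "y": 0, "z": 0.07, "rx": 0, "ry": 0, "rz": 0, "jaw": 5.0},
    {"x": 0, "y": 0, "z": 0, "rx": 0, "ry": 0, "rz": 0, "jaw": 5.0},
    {"x": -0.03, "y": 0, "z": 0.07, "rx": 0, "ry": 0, "rz": 0, "jaw": 5.0},
    {"x": 0, "y": 0, "z": 0, "rx": 0, "ry": 0, "rz": 0, "jaw": 5.0},
    {"x": 0, "y": 0, "z": 0, "rx": 0, "ry": 0, "rz": 0, "jaw": 5.0},
  ],
)

```text
clock: 11.95
tool_pos: [0.6253, 0.0338, 0.0952]
eef_rot: [-0.07, 0.981, -0.012, -0.183]
contact_force: [0.1, -0.9, -0.0]
opening: 0.677
finger_force: 25.0
```

Call:
send_rows(
  motion=[
    {"x": -0.03, "y": 0, "z": 0.07, "rx": 0, "ry": 0, "rz": 0, "jaw": 5.0},
    {"x": 0, "y": 0, "z": 0, "rx": 0, "ry": 0, "rz": 0, "jaw": 5.0},
    {"x": -0.03, "y": 0, "z": 0.07, "rx": 0, "ry": 0, "rz": 0, "jaw": 5.0},
    {"x": 0, "y": 0, "z": 0, "rx": 0, "ry": 0, "rz": 0, "jaw": 5.0},
    {"x": 0, "y": 0, "z": 0, "rx": 0, "ry": 0, "rz": 0, "jaw": 5.0},
  ],
)

```text
clock: 12.45
tool_pos: [0.6256, 0.0339, 0.0948]
eef_rot: [-0.07, 0.981, -0.012, -0.183]
contact_force: [-0.8, -0.8, 8.1]
opening: 0.681
finger_force: 25.0
```

Contact at 8 N. I will release and back off along the tool axis.

Call:
send_rows(
  motion=[
    {"x": 0, "y": 0, "z": 0, "rx": 0, "ry": 0, "rz": 0, "jaw": 6.4},
    {"x": 0, "y": 0, "z": 0, "rx": 0, "ry": 0, "rz": 0, "jaw": 7.5},
    {"x": 0, "y": 0, "z": 0, "rx": 0, "ry": 0, "rz": 0, "jaw": 8.8},
    {"x": 0, "y": 0, "z": 0, "rx": 0, "ry": 0, "rz": 0, "jaw": 8.8},
    {"x": 0, "y": 0, "z": 0, "rx": 0, "ry": 0, "rz": 0, "jaw": 8.8},
  ],
)

```text
clock: 12.95
tool_pos: [0.6254, 0.0338, 0.0934]
eef_rot: [-0.07, 0.981, -0.012, -0.183]
contact_force: [0.3, -0.1, 0.2]
opening: 1.0
finger_force: 0.0
```

Call:
send_rows(
  motion=[
    {"x": 0, "y": 0, "z": -1.5, "rx": 0, "ry": 0, "rz": 0, "jaw": 8.8},
    {"x": 0, "y": 0, "z": -3, "rx": 0, "ry": 0, "rz": 0, "jaw": 8.8},
    {"x": 0, "y": 0, "z": -3, "rx": 0, "ry": 0, "rz": 0, "jaw": 8.8},
    {"x": 0, "y": 0, "z": -3, "rx": 0, "ry": 0, "rz": 0, "jaw": 8.8},
    {"x": 0, "y": 0, "z": -2.5, "rx": 0, "ry": 0, "rz": 0, "jaw": 8.8},
  ],
)

```text
clock: 13.45
tool_pos: [0.6725, 0.0404, 0.2165]
eef_rot: [-0.07, 0.981, -0.012, -0.182]
contact_force: [0.2, -0.4, -0.7]
opening: 0.995
finger_force: 0.0
```

```bash
python3 log.py; python3 - <<'E' | tail -4
from plant import *
from poses import *
c=snapshot("wrist");pickle.dump(c,open("w3.pkl","wb"))
# expected top-face corners if seated
for dx in(.07,.075): print(proj(c,[Oc+Ac@[dx+a,b,.018] for a,b in((-.07,-.03),(-.07,.03),(.07,.03),(.07,-.03))],True).round(0).tolist())
h=cv2.cvtColor(c["img"],cv2.COLOR_RGB2HSV);m=cv2.inRange(h,(10,40,110),(30,190,255));m=cv2.morphologyEx(m,cv2.MORPH_OPEN,np.ones((3,3)))
cs=sorted(cv2.findContours(m,0,2)[0],key=cv2.contourArea)[-2:]
for k in cs: print(cv2.contourArea(k),cv2.approxPolyDP(k,6,True)[:,0].tolist())
E
```

```text
13.45 [ 0.07  1.03 -0.56  0.99  0.41  1.59  1.31] [0.6725 0.0404 0.2165] [-0.07   0.981 -0.012 -0.182]
[[293.0, 90.0], [347.0, 90.0], [355.0, 203.0], [285.0, 203.0]]
[[293.0, 93.0], [347.0, 93.0], [356.0, 208.0], [285.0, 208.0]]
1918.0 [[472, 154], [469, 184], [487, 178], [493, 186], [484, 209], [532, 221], [503, 201], [488, 205], [496, 187], [529, 196], [517, 189], [531, 191], [534, 170]]
7045.5 [[295, 92], [286, 206], [356, 206], [348, 92]]
```

The mask confirms the panel is seated in the cradle, its quad (295,92)-(348,92)-(356,206)-(286,206) matching centre x about 73 mm. Next I will regrasp it from above, along the plane normal.

```bash
python3 - <<'E' | tail -3
from poses import *
P=Oc+Ac@[.067,.001,.019];Q=tool(-Ac[:,2],Ac[:,1]);print(P.round(4),Q.as_quat().round(3))
screw(P+.07*Ac[:,2],Q,15)
E
```

```text
cradle yaw 8.754950965757686
[0.5684 0.026  0.0807] [-0.069  0.976  0.015  0.208]
x15 x 0.93 y -0.00 z 0.51 rx 0.000 ry -0.052 rz -0.000 jaw 8.8
```

Call:
send_rows(
  motion=[
    {"x": 0.93, "y": 0, "z": 0.5, "rx": 0, "ry": -0.052, "rz": 0, "jaw": 8.8},
    {"x": 0.93, "y": 0, "z": 0.5, "rx": 0, "ry": -0.052, "rz": 0, "jaw": 8.8},
    {"x": 0.93, "y": 0, "z": 0.5, "rx": 0, "ry": -0.052, "rz": 0, "jaw": 8.8},
    {"x": 0.93, "y": 0, "z": 0.5, "rx": 0, "ry": -0.052, "rz": 0, "jaw": 8.8},
    {"x": 0.93, "y": 0, "z": 0.5, "rx": 0, "ry": -0.052, "rz": 0, "jaw": 8.8},
  ],
)

```text
clock: 14.0
tool_pos: [0.6204, 0.0328, 0.2028]
eef_rot: [-0.071, 0.996, -0.003, -0.053]
contact_force: [0.4, -0.5, -0.7]
opening: 1.0
finger_force: 0.0
```

Call:
send_rows(
  motion=[
    {"x": 0.93, "y": 0, "z": 0.5, "rx": 0, "ry": -0.052, "rz": 0, "jaw": 8.8},
    {"x": 0.93, "y": 0, "z": 0.5, "rx": 0, "ry": -0.052, "rz": 0, "jaw": 8.8},
    {"x": 0.93, "y": 0, "z": 0.5, "rx": 0, "ry": -0.052, "rz": 0, "jaw": 8.8},
    {"x": 0.93, "y": 0, "z": 0.5, "rx": 0, "ry": -0.052, "rz": 0, "jaw": 8.8},
    {"x": 0.93, "y": 0, "z": 0.5, "rx": 0, "ry": -0.052, "rz": 0, "jaw": 8.8},
  ],
)

```text
clock: 14.5
tool_pos: [0.5743, 0.0263, 0.1782]
eef_rot: [-0.07, 0.995, 0.007, 0.076]
contact_force: [0.9, -0.7, 0.2]
opening: 1.001
finger_force: 0.0
```

```bash
python3 log.py; python3 - <<'E' | tail -1
from poses import *
P=Oc+Ac@[.067,.001,.019];Q=tool(-Ac[:,2],Ac[:,1])
screw(P+.06*Ac[:,2],Q,10)
E
```

```text
14.5 [ 0.18  0.71 -0.49  1.92  0.69  0.51  0.93] [0.5743 0.0263 0.1782] [-0.07   0.995  0.007  0.076]
x10 x 0.41 y 0.00 z 0.33 rx 0.000 ry -0.027 rz -0.000 jaw 8.8
```

Call:
send_rows(
  motion=[
    {"x": 0.41, "y": 0, "z": 0.33, "rx": 0, "ry": -0.027, "rz": 0, "jaw": 8.8},
    {"x": 0.41, "y": 0, "z": 0.33, "rx": 0, "ry": -0.027, "rz": 0, "jaw": 8.8},
    {"x": 0.41, "y": 0, "z": 0.33, "rx": 0, "ry": -0.027, "rz": 0, "jaw": 8.8},
    {"x": 0.41, "y": 0, "z": 0.33, "rx": 0, "ry": -0.027, "rz": 0, "jaw": 8.8},
    {"x": 0.41, "y": 0, "z": 0.33, "rx": 0, "ry": -0.027, "rz": 0, "jaw": 8.8},
  ],
)

```text
clock: 15.0
tool_pos: [0.5581, 0.0241, 0.1579]
eef_rot: [-0.07, 0.987, 0.012, 0.143]
contact_force: [0.3, 0.3, -0.3]
opening: 1.0
finger_force: 0.0
```

Call:
send_rows(
  motion=[
    {"x": 0.41, "y": 0, "z": 0.33, "rx": 0, "ry": -0.027, "rz": 0, "jaw": 8.8},
    {"x": 0.41, "y": 0, "z": 0.33, "rx": 0, "ry": -0.027, "rz": 0, "jaw": 8.8},
    {"x": 0.41, "y": 0, "z": 0.33, "rx": 0, "ry": -0.027, "rz": 0, "jaw": 8.8},
    {"x": 0.41, "y": 0, "z": 0.33, "rx": 0, "ry": -0.027, "rz": 0, "jaw": 8.8},
    {"x": 0.41, "y": 0, "z": 0.33, "rx": 0, "ry": -0.027, "rz": 0, "jaw": 8.8},
  ],
)

```text
clock: 15.5
tool_pos: [0.5455, 0.0186, 0.1423]
eef_rot: [-0.07, 0.982, 0.007, 0.175]
contact_force: [-0.2, -0.7, -1.4]
opening: 1.0
finger_force: 0.0
```

```bash
python3 log.py; python3 - <<'E' | tail -2
from poses import *
P=Oc+Ac@[.067,.001,.019];Q=tool(-Ac[:,2],Ac[:,1])
screw(P+.06*Ac[:,2],Q,5);screw(P+.0*Ac[:,2],Q,10)
E
```

```text
15.5 [ 0.16  0.73 -0.45  2.22  1.95  0.32 -0.33] [0.5455 0.0186 0.1423] [-0.07   0.982  0.007  0.175]
x5 x 0.06 y 0.08 z 0.12 rx -0.002 ry -0.014 rz 0.001 jaw 8.8
x10 x 0.01 y 0.04 z 0.66 rx -0.001 ry -0.007 rz 0.000 jaw 8.8
```

Call:
send_rows(
  motion=[
    {"x": 0.06, "y": 0.08, "z": 0.12, "rx": -0.002, "ry": -0.014, "rz": 0.001, "jaw": 8.8},
    {"x": 0.06, "y": 0.08, "z": 0.12, "rx": -0.002, "ry": -0.014, "rz": 0.001, "jaw": 8.8},
    {"x": 0.06, "y": 0.08, "z": 0.12, "rx": -0.002, "ry": -0.014, "rz": 0.001, "jaw": 8.8},
    {"x": 0.06, "y": 0.08, "z": 0.12, "rx": -0.002, "ry": -0.014, "rz": 0.001, "jaw": 8.8},
    {"x": 0.06, "y": 0.08, "z": 0.12, "rx": -0.002, "ry": -0.014, "rz": 0.001, "jaw": 8.8},
  ],
)

```text
clock: 16.0
tool_pos: [0.5438, 0.0218, 0.1351]
eef_rot: [-0.068, 0.976, 0.015, 0.207]
contact_force: [0.4, 0.5, 0.2]
opening: 0.995
finger_force: 0.0
```

```bash
python3 log.py; python3 - <<'E' | tail -2
from poses import *
P=Oc+Ac@[.067,.001,.019];Q=tool(-Ac[:,2],Ac[:,1])
screw(P,Q,10);screw(P,Q,1)
E
```

```text
16.0 [ 0.26  0.79 -0.63  2.28  2.14  0.5  -0.5 ] [0.5438 0.0218 0.1351] [-0.068  0.976  0.015  0.207]
x10 x -0.01 y 0.01 z 0.60 rx 0.000 ry -0.000 rz -0.000 jaw 8.8
x1 x -0.06 y 0.07 z 5.99 rx 0.000 ry -0.001 rz -0.003 jaw 8.8
```

Call:
send_rows(
  motion=[
    {"x": -0.01, "y": 0.01, "z": 1.5, "rx": 0, "ry": 0, "rz": 0, "jaw": 8.8},
    {"x": -0.01, "y": 0.01, "z": 1.5, "rx": 0, "ry": 0, "rz": 0, "jaw": 8.8},
    {"x": -0.01, "y": 0.01, "z": 1.5, "rx": 0, "ry": 0, "rz": 0, "jaw": 8.8},
    {"x": -0.01, "y": 0.01, "z": 1.0, "rx": 0, "ry": 0, "rz": 0, "jaw": 8.8},
    {"x": -0.01, "y": 0.02, "z": 0.5, "rx": 0, "ry": 0, "rz": 0, "jaw": 8.8},
  ],
)

```text
clock: 16.5
tool_pos: [0.5684, 0.0258, 0.0797]
eef_rot: [-0.068, 0.976, 0.015, 0.207]
contact_force: [-0.4, -0.3, -0.0]
opening: 0.999
finger_force: 0.0
```

Call:
send_rows(
  motion=[
    {"x": 0, "y": 0, "z": 0, "rx": 0, "ry": 0, "rz": 0, "jaw": 5.0},
    {"x": 0, "y": 0, "z": 0, "rx": 0, "ry": 0, "rz": 0, "jaw": 5.0},
    {"x": 0, "y": 0, "z": 0, "rx": 0, "ry": 0, "rz": 0, "jaw": 5.0},
    {"x": 0, "y": 0, "z": 0, "rx": 0, "ry": 0, "rz": 0, "jaw": 5.0},
    {"x": 0, "y": 0, "z": 0, "rx": 0, "ry": 0, "rz": 0, "jaw": 5.0},
  ],
  grip_force=25,
)

```text
clock: 17.0
tool_pos: [0.5685, 0.0258, 0.0811]
eef_rot: [-0.068, 0.976, 0.015, 0.207]
contact_force: [-1.5, -0.8, 3.5]
opening: 0.673
finger_force: 25.0
```

```bash
python3 log.py; python3 - <<'E' | tail -2
from plant import *
from poses import *
s=get_state();p=np.array(s["tool_pos"]);Q=R.from_quat(s["eef_rot"]);print(((p-Oc)@Ac).round(4))
print((Ac.T@Q.as_matrix()).round(3).tolist())
E
```

```text
17.0 [ 0.26  0.93 -0.64  2.23  2.22  0.58 -0.53] [0.5685 0.0258 0.0811] [-0.068  0.976  0.015  0.207]
[0.0673 0.0008 0.0194]
[[-1.0, 0.002, -0.001], [0.002, 1.0, -0.001], [0.001, -0.001, -1.0]]
```

Call:
send_rows(
  motion=[
    {"x": 0, "y": 0, "z": -1, "rx": 0, "ry": 0, "rz": 0, "jaw": 5.0},
    {"x": 0, "y": 0, "z": -2, "rx": 0, "ry": 0, "rz": 0, "jaw": 5.0},
    {"x": 0, "y": 0, "z": -3, "rx": 0, "ry": 0, "rz": 0, "jaw": 5.0},
    {"x": -1, "y": 0, "z": -3, "rx": 0, "ry": 0, "rz": 0, "jaw": 5.0},
    {"x": -2, "y": 0, "z": -3, "rx": 0, "ry": 0, "rz": 0, "jaw": 5.0},
  ],
)

```text
clock: 17.5
tool_pos: [0.5445, 0.0225, 0.2026]
eef_rot: [-0.067, 0.976, 0.016, 0.205]
contact_force: [-0.5, -1.4, -3.0]
opening: 0.674
finger_force: 25.0
```

```bash
python3 log.py
cat > tgt.py <<'E'
from poses import *
Qs=tool(-As[:,2],-As[:,0])
def tp(x,y,z): return Os+As@np.array([x,y-5.5,z+10.4])/1e3   # for panel centre x,y,z (mm)
E
python3 - <<'E' | tail -2
from tgt import *
print(tp(105,-140,9).round(4)); P=tp(105,-140,95);print(P.round(4),end=' ');screw(P,Qs,25,5)
E
```

```text
17.5 [ 0.15  0.6  -0.42  2.23  1.87  0.24 -0.27] [0.5445 0.0225 0.2026] [-0.067  0.976  0.016  0.205]
[ 0.5458 -0.2747  0.1331]
[ 0.5135 -0.2422  0.2059] x25 x 0.92 y -0.71 z 0.12 rx 0.013 ry 0.014 rz -0.057 jaw 5
```

Call:
send_rows(
  motion=[
    {"x": 0.92, "y": -0.71, "z": 0.1, "rx": 0.013, "ry": 0.014, "rz": -0.057, "jaw": 5.0},
    {"x": 0.92, "y": -0.71, "z": 0.1, "rx": 0.013, "ry": 0.014, "rz": -0.057, "jaw": 5.0},
    {"x": 0.92, "y": -0.71, "z": 0.1, "rx": 0.013, "ry": 0.014, "rz": -0.057, "jaw": 5.0},
    {"x": 0.92, "y": -0.71, "z": 0.1, "rx": 0.013, "ry": 0.014, "rz": -0.057, "jaw": 5.0},
    {"x": 0.92, "y": -0.71, "z": 0.1, "rx": 0.013, "ry": 0.014, "rz": -0.057, "jaw": 5.0},
  ],
)

```text
clock: 18.0
tool_pos: [0.5156, -0.0225, 0.1834]
eef_rot: [-0.201, 0.963, -0.049, 0.175]
contact_force: [0.3, -0.6, -1.5]
opening: 0.677
finger_force: 25.0
```

Call:
send_rows(
  motion=[
    {"x": 0.92, "y": -0.71, "z": 0.1, "rx": 0.013, "ry": 0.014, "rz": -0.057, "jaw": 5.0},
    {"x": 0.92, "y": -0.71, "z": 0.1, "rx": 0.013, "ry": 0.014, "rz": -0.057, "jaw": 5.0},
    {"x": 0.92, "y": -0.71, "z": 0.1, "rx": 0.013, "ry": 0.014, "rz": -0.057, "jaw": 5.0},
    {"x": 0.92, "y": -0.71, "z": 0.1, "rx": 0.013, "ry": 0.014, "rz": -0.057, "jaw": 5.0},
    {"x": 0.92, "y": -0.71, "z": 0.1, "rx": 0.013, "ry": 0.014, "rz": -0.057, "jaw": 5.0},
  ],
)

```text
clock: 18.5
tool_pos: [0.4958, -0.0763, 0.1742]
eef_rot: [-0.328, 0.928, -0.111, 0.139]
contact_force: [-0.3, -0.1, -1.4]
opening: 0.679
finger_force: 25.0
```

```bash
python3 log.py; python3 - <<'E' | tail -1
from tgt import *
screw(tp(105,-140,95),Qs,15,5)
E
```

```text
18.5 [ 0.1   0.61 -0.18  2.33  2.08  0.27  0.16] [ 0.4958 -0.0763  0.1742] [-0.328  0.928 -0.111  0.139]
x15 x 0.93 y -0.69 z 0.12 rx 0.013 ry 0.015 rz -0.056 jaw 5
```

Call:
send_rows(
  motion=[
    {"x": 0.93, "y": -0.69, "z": 0.1, "rx": 0.013, "ry": 0.015, "rz": -0.056, "jaw": 5.0},
    {"x": 0.93, "y": -0.69, "z": 0.1, "rx": 0.013, "ry": 0.015, "rz": -0.056, "jaw": 5.0},
    {"x": 0.93, "y": -0.69, "z": 0.1, "rx": 0.013, "ry": 0.015, "rz": -0.056, "jaw": 5.0},
    {"x": 0.93, "y": -0.69, "z": 0.1, "rx": 0.013, "ry": 0.015, "rz": -0.056, "jaw": 5.0},
    {"x": 0.93, "y": -0.69, "z": 0.1, "rx": 0.013, "ry": 0.015, "rz": -0.056, "jaw": 5.0},
  ],
)

```text
clock: 19.0
tool_pos: [0.4878, -0.1335, 0.1756]
eef_rot: [-0.445, 0.874, -0.172, 0.098]
contact_force: [-0.1, 0.6, -1.4]
opening: 0.676
finger_force: 25.0
```

Call:
send_rows(
  motion=[
    {"x": 0.93, "y": -0.69, "z": 0.1, "rx": 0.013, "ry": 0.015, "rz": -0.056, "jaw": 5.0},
    {"x": 0.93, "y": -0.69, "z": 0.1, "rx": 0.013, "ry": 0.015, "rz": -0.056, "jaw": 5.0},
    {"x": 0.93, "y": -0.69, "z": 0.1, "rx": 0.013, "ry": 0.015, "rz": -0.056, "jaw": 5.0},
    {"x": 0.93, "y": -0.69, "z": 0.1, "rx": 0.013, "ry": 0.015, "rz": -0.056, "jaw": 5.0},
    {"x": 0.93, "y": -0.69, "z": 0.1, "rx": 0.013, "ry": 0.015, "rz": -0.056, "jaw": 5.0},
  ],
)

```text
clock: 19.5
tool_pos: [0.4933, -0.1898, 0.1876]
eef_rot: [-0.552, 0.8, -0.228, 0.054]
contact_force: [0.2, 0.1, -0.9]
opening: 0.677
finger_force: 25.0
```

```bash
python3 log.py; python3 - <<'E' | tail -1
from tgt import *
screw(tp(105,-140,60),Qs,10,5)
E
```

```text
19.5 [0.07 0.62 0.09 2.33 2.33 0.29 0.6 ] [ 0.4933 -0.1898  0.1876] [-0.552  0.8   -0.228  0.054]
x10 x 0.49 y -0.36 z 0.44 rx 0.006 ry 0.007 rz -0.028 jaw 5
```

Call:
send_rows(
  motion=[
    {"x": 0.49, "y": -0.36, "z": 0.4, "rx": 0.006, "ry": 0.007, "rz": -0.028, "jaw": 5.0},
    {"x": 0.49, "y": -0.36, "z": 0.4, "rx": 0.006, "ry": 0.007, "rz": -0.028, "jaw": 5.0},
    {"x": 0.49, "y": -0.36, "z": 0.4, "rx": 0.006, "ry": 0.007, "rz": -0.028, "jaw": 5.0},
    {"x": 0.49, "y": -0.36, "z": 0.4, "rx": 0.006, "ry": 0.007, "rz": -0.028, "jaw": 5.0},
    {"x": 0.49, "y": -0.36, "z": 0.4, "rx": 0.006, "ry": 0.007, "rz": -0.028, "jaw": 5.0},
  ],
)

```text
clock: 20.0
tool_pos: [0.5081, -0.2234, 0.1818]
eef_rot: [-0.602, 0.757, -0.253, 0.032]
contact_force: [-0.4, -1.0, -1.2]
opening: 0.677
finger_force: 25.0
```

Call:
send_rows(
  motion=[
    {"x": 0.49, "y": -0.36, "z": 0.4, "rx": 0.006, "ry": 0.007, "rz": -0.028, "jaw": 5.0},
    {"x": 0.49, "y": -0.36, "z": 0.4, "rx": 0.006, "ry": 0.007, "rz": -0.028, "jaw": 5.0},
    {"x": 0.49, "y": -0.36, "z": 0.4, "rx": 0.006, "ry": 0.007, "rz": -0.028, "jaw": 5.0},
    {"x": 0.49, "y": -0.36, "z": 0.4, "rx": 0.006, "ry": 0.007, "rz": -0.028, "jaw": 5.0},
    {"x": 0.49, "y": -0.36, "z": 0.4, "rx": 0.006, "ry": 0.007, "rz": -0.028, "jaw": 5.0},
  ],
)

```text
clock: 20.5
tool_pos: [0.5261, -0.2552, 0.1795]
eef_rot: [-0.648, 0.709, -0.277, 0.01]
contact_force: [-0.0, 0.3, -1.1]
opening: 0.681
finger_force: 25.0
```

```bash
python3 log.py; python3 - <<'E' | tail -3
from tgt import *
from plant import get_state
screw(tp(105,-140,13),Qs,10,5)
s=get_state();print((((np.array(s["tool_pos"])-Os)@As)*1e3).round(1));print((As.T@R.from_quat(s["eef_rot"]).as_matrix()).round(3).tolist())
E
```

```text
20.5 [0.12 0.69 0.15 2.25 2.51 0.34 0.78] [ 0.5261 -0.2552  0.1795] [-0.648  0.709 -0.277  0.01 ]
x10 x -0.01 y 0.01 z 0.50 rx 0.000 ry -0.000 rz -0.000 jaw 5
[ 105.8 -146.4   73.4]
[[-0.001, -1.0, -0.002], [-1.0, 0.001, -0.003], [0.003, 0.002, -1.0]]
```

Call:
send_rows(
  motion=[
    {"x": 0, "y": 0, "z": 1.0, "rx": 0, "ry": 0, "rz": 0, "jaw": 5.0},
    {"x": 0, "y": 0, "z": 1.2, "rx": 0, "ry": 0, "rz": 0, "jaw": 5.0},
    {"x": 0, "y": 0, "z": 1.2, "rx": 0, "ry": 0, "rz": 0, "jaw": 5.0},
    {"x": 0, "y": 0, "z": 0.8, "rx": 0, "ry": 0, "rz": 0, "jaw": 5.0},
    {"x": 0, "y": 0, "z": 0.3, "rx": 0, "ry": 0, "rz": 0, "jaw": 5.0},
  ],
)

```text
clock: 21.0
tool_pos: [0.5425, -0.2721, 0.1401]
eef_rot: [-0.647, 0.71, -0.276, 0.01]
contact_force: [-0.5, -0.3, -1.3]
opening: 0.679
finger_force: 25.0
```

Call:
send_rows(
  motion=[
    {"x": 0, "y": 0, "z": 0.2, "rx": 0, "ry": 0, "rz": 0, "jaw": 5.0},
    {"x": 0, "y": 0, "z": 0.1, "rx": 0, "ry": 0, "rz": 0, "jaw": 5.0},
    {"x": 0, "y": 0, "z": 0.1, "rx": 0, "ry": 0, "rz": 0, "jaw": 5.0},
    {"x": 0, "y": 0, "z": 0, "rx": 0, "ry": 0, "rz": 0, "jaw": 5.0},
    {"x": 0, "y": 0, "z": 0, "rx": 0, "ry": 0, "rz": 0, "jaw": 5.0},
  ],
)

```text
clock: 21.5
tool_pos: [0.5442, -0.2731, 0.1383]
eef_rot: [-0.647, 0.71, -0.277, 0.011]
contact_force: [0.8, 0.5, -1.1]
opening: 0.678
finger_force: 25.0
```

```bash
python3 - <<'E' | tail -2
from tgt import *
from plant import *
s=get_state();p=np.array(s["tool_pos"]);print((((p-Os)@As)*1e3).round(1),s["contact_force"])
c=snapshot("scene");h=cv2.cvtColor(c["img"],cv2.COLOR_RGB2HSV);m=cv2.inRange(h,(10,45,110),(30,190,255));m[:,:345]=0;m[:200]=0;m[300:]=0;m[:,460:]=0
k=max(cv2.findContours(m,0,2)[0],key=cv2.contourArea);E=[Os+As@np.array([105+a,-140+b,18])/1e3 for a,b in((-30,-70),(-30,70),(30,70),(30,-70))]
print(cv2.approxPolyDP(k,3,True)[:,0].tolist(),proj(c,E).round(0).tolist())
E
```

```text
[ 105.6 -146.1   25. ] [ 0.81379894  0.49583216 -1.07336477]
[[405, 217], [408, 222], [399, 225], [403, 236], [421, 245], [431, 228]] [[419.0, 244.0], [382.0, 229.0], [393.0, 213.0], [431.0, 227.0]]
```

Call:
send_rows(
  motion=[
    {"x": 0, "y": 0, "z": 0.15, "rx": 0, "ry": 0, "rz": 0, "jaw": 5.0},
    {"x": 0, "y": 0, "z": 0.15, "rx": 0, "ry": 0, "rz": 0, "jaw": 5.0},
    {"x": 0, "y": 0, "z": 0.08, "rx": 0, "ry": 0, "rz": 0, "jaw": 5.0},
    {"x": 0, "y": 0, "z": 0, "rx": 0, "ry": 0, "rz": 0, "jaw": 5.0},
    {"x": 0, "y": 0, "z": 0, "rx": 0, "ry": 0, "rz": 0, "jaw": 5.0},
  ],
)

```text
clock: 22.05
tool_pos: [0.5455, -0.2747, 0.1347]
eef_rot: [-0.647, 0.71, -0.277, 0.011]
contact_force: [0.6, -0.4, -0.5]
opening: 0.674
finger_force: 25.0
```

Call:
send_rows(
  motion=[
    {"x": 0, "y": 0, "z": 0.07, "rx": 0, "ry": 0, "rz": 0, "jaw": 5.0},
    {"x": 0, "y": 0, "z": 0, "rx": 0, "ry": 0, "rz": 0, "jaw": 5.0},
    {"x": 0, "y": 0, "z": 0.06, "rx": 0, "ry": 0, "rz": 0, "jaw": 5.0},
    {"x": 0, "y": 0, "z": 0, "rx": 0, "ry": 0, "rz": 0, "jaw": 5.0},
    {"x": 0, "y": 0, "z": 0, "rx": 0, "ry": 0, "rz": 0, "jaw": 5.0},
  ],
)

```text
clock: 22.55
tool_pos: [0.546, -0.2752, 0.1337]
eef_rot: [-0.647, 0.71, -0.277, 0.011]
contact_force: [0.0, 0.0, -1.5]
opening: 0.677
finger_force: 25.0
```

Call:
send_rows(
  motion=[
    {"x": 0, "y": 0, "z": 0.07, "rx": 0, "ry": 0, "rz": 0, "jaw": 5.0},
    {"x": 0, "y": 0, "z": 0, "rx": 0, "ry": 0, "rz": 0, "jaw": 5.0},
    {"x": 0, "y": 0, "z": 0.05, "rx": 0, "ry": 0, "rz": 0, "jaw": 5.0},
    {"x": 0, "y": 0, "z": 0, "rx": 0, "ry": 0, "rz": 0, "jaw": 5.0},
    {"x": 0, "y": 0, "z": 0, "rx": 0, "ry": 0, "rz": 0, "jaw": 5.0},
  ],
)

```text
clock: 23.05
tool_pos: [0.5464, -0.2757, 0.1327]
eef_rot: [-0.647, 0.71, -0.277, 0.011]
contact_force: [-0.8, -0.4, 0.0]
opening: 0.677
finger_force: 25.0
```

Call:
send_rows(
  motion=[
    {"x": 0, "y": 0, "z": 0.06, "rx": 0, "ry": 0, "rz": 0, "jaw": 5.0},
    {"x": 0, "y": 0, "z": 0, "rx": 0, "ry": 0, "rz": 0, "jaw": 5.0},
    {"x": 0, "y": 0, "z": 0.05, "rx": 0, "ry": 0, "rz": 0, "jaw": 5.0},
    {"x": 0, "y": 0, "z": 0, "rx": 0, "ry": 0, "rz": 0, "jaw": 5.0},
    {"x": 0, "y": 0, "z": 0, "rx": 0, "ry": 0, "rz": 0, "jaw": 5.0},
  ],
)

```text
clock: 23.55
tool_pos: [0.5467, -0.2759, 0.1321]
eef_rot: [-0.647, 0.71, -0.277, 0.011]
contact_force: [-2.4, 2.3, 5.9]
opening: 0.677
finger_force: 25.0
```

Touching at about 7 N along the plate normal. I will let go and withdraw straight up the normal.

Call:
send_rows(
  motion=[
    {"x": 0, "y": 0, "z": 0, "rx": 0, "ry": 0, "rz": 0, "jaw": 8.8},
    {"x": 0, "y": 0, "z": -4, "rx": 0, "ry": 0, "rz": 0, "jaw": 8.8},
    {"x": 0, "y": 0, "z": -5, "rx": 0, "ry": 0, "rz": 0, "jaw": 8.8},
    {"x": 0, "y": 0, "z": -3, "rx": 0, "ry": 0, "rz": 0, "jaw": 8.8},
    {"x": 0, "y": 0, "z": 0, "rx": 0, "ry": 0, "rz": 0, "jaw": 8.8},
  ],
)

```text
clock: 24.05
tool_pos: [0.5022, -0.2296, 0.236]
eef_rot: [-0.647, 0.71, -0.278, 0.012]
contact_force: [1.5, -0.5, -0.9]
opening: 1.0
finger_force: 0.0
```

Call:
send_rows(
  motion=[
    {"x": 0, "y": 0, "z": 0, "rx": 0, "ry": 0, "rz": 0, "jaw": 8.8},
    {"x": 0, "y": 0, "z": 0, "rx": 0, "ry": 0, "rz": 0, "jaw": 8.8},
    {"x": 0, "y": 0, "z": 0, "rx": 0, "ry": 0, "rz": 0, "jaw": 8.8},
    {"x": 0, "y": 0, "z": 0, "rx": 0, "ry": 0, "rz": 0, "jaw": 8.8},
    {"x": 0, "y": 0, "z": 0, "rx": 0, "ry": 0, "rz": 0, "jaw": 8.8},
  ],
)

```text
clock: 24.55
tool_pos: [0.5019, -0.2309, 0.2327]
eef_rot: [-0.647, 0.71, -0.276, 0.01]
contact_force: [-0.4, -0.7, 0.1]
opening: 0.995
finger_force: 0.0
```

```bash
python3 - <<'E' | tail -3
from tgt import *
from plant import *
out=[];ims=[]
for n in("scene","side"):
    c=snapshot(n);h=cv2.cvtColor(c["img"],cv2.COLOR_RGB2HSV);m=cv2.inRange(h,(10,45,110),(30,190,255))
    E=proj(c,[Os+As@np.array([30+a,-70+b,18])/1e3 for a,b in((-30,-70),(-30,70),(30,70),(30,-70))])
    u,v=E.mean(0).astype(int);w=np.zeros_like(m);w[v-45:v+45,u-60:u+60]=m[v-45:v+45,u-60:u+60]
    k=max(cv2.findContours(w,0,2)[0],key=cv2.contourArea);print(n,cv2.approxPolyDP(k,2,True)[:,0].tolist(),E.round(0).tolist())
    ims.append(cv2.resize(c["img"][v-50:v+50,u-65:u+65],(400,308),interpolation=2))
cv2.imwrite("pics/fin.png",np.hstack(ims)[...,::-1])
print(get_state()["clock"])
E
```

```text
scene [[364, 227], [353, 242], [359, 237], [369, 236], [366, 238], [369, 240], [365, 246], [359, 244], [369, 249], [367, 245], [371, 242], [371, 245], [377, 248], [373, 251], [388, 260], [399, 244]] [[385.0, 258.0], [351.0, 242.0], [362.0, 226.0], [397.0, 241.0]]
side [[255, 137], [255, 145], [287, 146], [291, 142], [299, 146], [369, 146], [374, 160], [374, 137], [334, 137], [326, 145], [323, 144], [324, 137]] [[327.0, 172.0], [320.0, 199.0], [303.0, 192.0], [311.0, 165.0]]
24.65
```

View pics/fin.png

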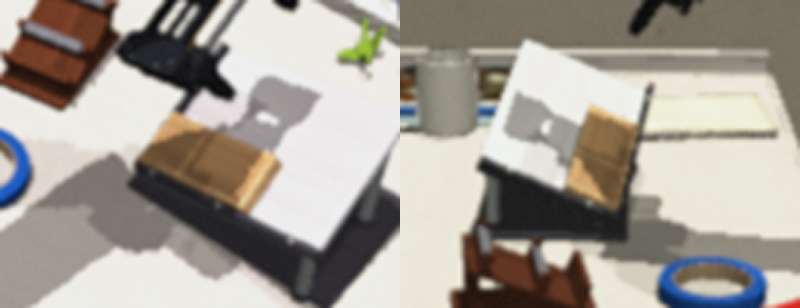

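Both views show the panel lying flat in the corner, with its long side along the long fence. I will confirm the gap to the short fence more precisely with the wrist camera from higher up, clear of the work.

```bash
python3 - <<'E' | tail -1
from tgt import *
screw([.56,-.20,.33],tool([0,0,-1],[-1,0,0]),15)
E
```

```text
x15 x -0.10 y -0.52 z -0.59 rx -0.027 ry -0.025 rz -0.006 jaw 8.8
```

```bash
python3 - <<'E' | tail -1
from tgt import *
screw([.51,-.10,.34],tool([0,0,-1],[-1,0,0]),15)
E
```

```text
x15 x -0.72 y -0.18 z -0.86 rx -0.027 ry -0.025 rz -0.006 jaw 8.8
```

Call:
send_rows(
  motion=[
    {"x": -0.72, "y": -0.18, "z": -0.86, "rx": -0.027, "ry": -0.025, "rz": -0.006, "jaw": 8.8},
    {"x": -0.72, "y": -0.18, "z": -0.86, "rx": -0.027, "ry": -0.025, "rz": -0.006, "jaw": 8.8},
    {"x": -0.72, "y": -0.18, "z": -0.86, "rx": -0.027, "ry": -0.025, "rz": -0.006, "jaw": 8.8},
    {"x": -0.72, "y": -0.18, "z": -0.86, "rx": -0.027, "ry": -0.025, "rz": -0.006, "jaw": 8.8},
    {"x": -0.72, "y": -0.18, "z": -0.86, "rx": -0.027, "ry": -0.025, "rz": -0.006, "jaw": 8.8},
  ],
)

```text
clock: 25.15
tool_pos: [0.5129, -0.2092, 0.2531]
eef_rot: [-0.659, 0.71, -0.248, 0.017]
contact_force: [-0.4, -0.1, 0.5]
opening: 1.002
finger_force: 0.0
```

Call:
send_rows(
  motion=[
    {"x": -0.72, "y": -0.18, "z": -0.86, "rx": -0.027, "ry": -0.025, "rz": -0.006, "jaw": 8.8},
    {"x": -0.72, "y": -0.18, "z": -0.86, "rx": -0.027, "ry": -0.025, "rz": -0.006, "jaw": 8.8},
    {"x": -0.72, "y": -0.18, "z": -0.86, "rx": -0.027, "ry": -0.025, "rz": -0.006, "jaw": 8.8},
    {"x": -0.72, "y": -0.18, "z": -0.86, "rx": -0.027, "ry": -0.025, "rz": -0.006, "jaw": 8.8},
    {"x": -0.72, "y": -0.18, "z": -0.86, "rx": -0.027, "ry": -0.025, "rz": -0.006, "jaw": 8.8},
  ],
)

```text
clock: 25.65
tool_pos: [0.5141, -0.174, 0.2804]
eef_rot: [-0.678, 0.713, -0.18, 0.013]
contact_force: [0.0, -0.3, 0.6]
opening: 1.001
finger_force: 0.0
```

Call:
send_rows(
  motion=[
    {"x": -0.72, "y": -0.18, "z": -0.86, "rx": -0.027, "ry": -0.025, "rz": -0.006, "jaw": 8.8},
    {"x": -0.72, "y": -0.18, "z": -0.86, "rx": -0.027, "ry": -0.025, "rz": -0.006, "jaw": 8.8},
    {"x": -0.72, "y": -0.18, "z": -0.86, "rx": -0.027, "ry": -0.025, "rz": -0.006, "jaw": 8.8},
    {"x": -0.72, "y": -0.18, "z": -0.86, "rx": -0.027, "ry": -0.025, "rz": -0.006, "jaw": 8.8},
    {"x": 0, "y": 0, "z": 0, "rx": 0, "ry": 0, "rz": 0, "jaw": 8.8},
  ],
)

```text
clock: 26.15
tool_pos: [0.5168, -0.1391, 0.3097]
eef_rot: [-0.694, 0.712, -0.109, 0.012]
contact_force: [0.1, -0.2, 0.1]
opening: 0.997
finger_force: 0.0
```

```bash
python3 log.py; python3 - <<'E' | tail -3
from tgt import *
from plant import *
c=snapshot("wrist")
P=[Os+As@np.array([30+a,-70+b,18])/1e3 for a,b in((-30,-70),(-30,70),(30,70),(30,-70))];E=proj(c,P,True)
h=cv2.cvtColor(c["img"],cv2.COLOR_RGB2HSV);m=cv2.inRange(h,(10,45,80),(30,200,255));lo=np.maximum(E.min(0)-15,0).astype(int);hi=(E.max(0)+15).astype(int)
w=np.zeros_like(m);w[lo[1]:hi[1],lo[0]:hi[0]]=m[lo[1]:hi[1],lo[0]:hi[0]]
k=cv2.convexHull(np.vstack([a for a in cv2.findContours(w,0,2)[0] if cv2.contourArea(a)>60]));A=cv2.approxPolyDP(k,4,True)[:,0]
print("expected",E.round(0).tolist());print("seen",A.tolist());print("in slope mm (on top face)",[((onplane(c,*q,P[0],As[:,2],True)-Os)@As*1e3).round(0)[:2].tolist() for q in A])
cv2.imwrite("pics/fin2.png",cv2.resize(c["img"][max(lo[1]-20,0):hi[1]+20,max(lo[0]-20,0):hi[0]+20],None,fx=3,fy=3,interpolation=2)[:600,:800,::-1])
E
```

```text
26.15 [ 0.53  0.47 -0.63  1.92  0.63  0.76  2.64] [ 0.5168 -0.1391  0.3097] [-0.694  0.712 -0.109  0.012]
expected [[407.0, 88.0], [387.0, 191.0], [345.0, 193.0], [360.0, 83.0]]
seen [[356, 79], [406, 86], [386, 189], [344, 189]]
in slope mm (on top face) [[65.0, -145.0], [2.0, -142.0], [3.0, -4.0], [62.0, -6.0]]
```

View pics/fin2.png

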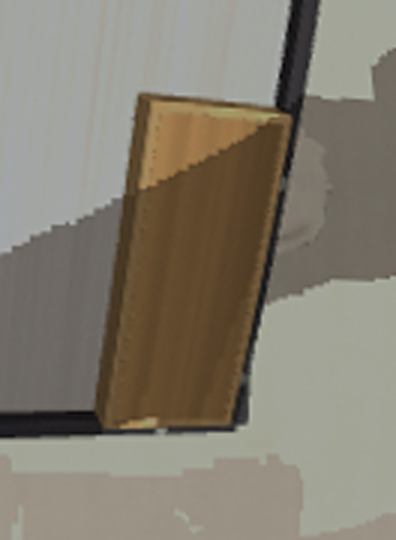

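The wrist crop shows the panel flat and square, with no gap at the long fence on the right or the short fence at the bottom. Everything else is untouched, so I am handing in.

```bash
python3 -c "
from plant import *
print(finish_job())"
```

```text
the job is handed in; nothing more can be done
None
```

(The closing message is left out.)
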